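# Make up two lab kits in stack-nest trays

## Robot

A 7-joint arm with a two-finger parallel gripper is mounted at the origin on a cart in front of the work surface, level with it; the furniture and walls round the work are solid. World frame = base frame: x ahead of the robot, y to its left, z up, the work surface at z = 0. Lengths are in m, angles in rad, forces in N, time in s.
With the tool pointing down it reaches from about 0.425 to 0.875 m from the base axis. Payload 4.7 kg.
Tool frame: the origin (TCP) lies between the finger pads; the fingertips stand 8 mm ahead of it and the grasp point (between the pads) lies 11 mm behind it (env.tcp_to_tips is the z of the fingertips in the tool frame, in m); z points along the fingers, x is the direction in which the jaws open and shut, and the axes are right-handed (so a half turn about z gives the same grasp; the last joint's range is limited). The gripper opens to 85 mm and grips with 20 to 120 N. Pads are 22 mm wide; open, the fingers measure 114 mm over their backs; the gripper's body (76 mm by 85 mm) begins 54 mm behind the grasp point. The pads swing forward as they close: fully open they stand 13 mm farther back than shut.
Start: joints at [-1.326, 0.321, -0.07, 1.45, 0.023, 1.371, -0.057], TCP at [0.149, 0.633, 0.215] pointing down, gripper open.
Joint ranges: [-2.86, 2.86], [-0.3, 2.09], [-1.38, 1.24], [0.06, 2.45], [-1.56, 4.7], [0.09, 2.05], [-2.69, 2.69]. Speed limits (rad/s): [2.57, 2.57, 3.14, 3.14, 3.14, 3.14, 3.14].

## Interface

Orientations are given as a rotation vector (axis times angle).
In Python, from plant import env gives the robot as it stands. The module is installed in compiled form; this text tells all that it offers.
- The arm moves only by the shell command python3 -m creep 'ROWS' [FORCE]. ROWS is JSON, a list of rows, each a list of 7 numbers: the shift along the tool's x, y, z in cm, then the turn, a rotation vector about the tool's x, y, z in degrees, then the closure, from -1 (fully open) to 1 (shut). A call has 1 to 12 rows; each row shifts and turns the commanded pose from where the row before left it, along the tool's axes as they then stand; what a row does not reach is not made up. A row lasts 1/12 s, in which the tool goes at most 41.7 mm and 7.16 degrees, less where a joint would pass 70% of its speed; a pose out of reach is approached as far as the arm can. A call is refused whole if a number of a shift passes 4.17 or a number of a turn 7.16, either way. A call with a gripper value outside its range is refused whole. The fingers move at their own pace and stop on an object; FORCE is the grip in N (left out, the last holds). Time passes only in rows, so rows that do not move let the fingers close. It gives the time, the measured TCP pose, the force and the opening at its end, in the units of the state.
- env.get_state(): the state, without advancing time (a new reading comes with each control period).
- env.get_image(name): name is "side" or "top" or "wrist"; returns (picture, depth): 384x512x3 uint8, blue, green, red; 384x512 float32, m along the optical axis (not along the pixel's ray), 0 where there is no reading.
- env.camera_model(name): a dict with "camera_matrix" (3x3 intrinsics, pixels), "world_from_camera" (4x4, takes a point from camera to world coordinates); the wrist camera has in their place "hand_eye" (4x4, takes a point from camera to tool coordinates, whose origin is the TCP and whose axes are the tool frame's). Camera axes: x right, y up, looking along -z (the intrinsics and any distortion apply to the point x, -y, -z); pixel columns grow to the right and rows downward; lengths in m; the calibration is good to about 2 mm. The wrist camera is an equidistant fisheye: a pixel r from the principal point sees the ray r / f radians off the axis. A picture is of the moment at which its call begins: read the wrist's pose just before it. camera_model takes no time and is no camera call.
- env.sign_off(): hands the job in, once; it reports no verdict.
Trained networks look in the newest picture that a camera, given by its name, has taken for a name from the list of things; names that differ only in an ending like _2 or _b are one class to them, and where a whole thing is asked for, a point or a joint stands for the part that bears it (a point fixed in the world has none). Each returns a list of dicts, best first, with "confidence" (0 to 1); they miss things now and then, are a little off and sometimes report something else, mostly with a low value. They report only what shows in the picture. A call takes as long as a camera call.
- env.find_in(name, camera): "at" ([column, row] in pixels, amid what is visible of it).
- env.outline_of(name, camera): "mask" (384x512 bool, what is visible of it) and "at" ([column, row] in pixels, amid what is visible of it).
The state is a dict: "t": time; "q": joint angles; "qvel": joint speeds; "joint_torque": joint torques, N m; "eef_pos": TCP position; "tool_rot": TCP orientation; "ft_force": force on the tool from outside, world axes, zero at the start; "moment": the same for the moment, N m; "gripper_width": finger opening in m.
Only numpy, scipy, OpenCV 4.12 (cv2) and the standard library are available. Lean on these libraries where they do the work, as an engineer would, in place of code of your own. Each camera call takes 0.05 s, during which the arm holds its last target.

## Task

Make up two kits: put the tweezers and the dish with the brown pieces in the tray on the pad, one to a compartment, and leave that tray there; then take the other tray by its middle rib, turn it half round so the card ends point opposite ways and seat it squarely on top, where the lugs keep it stacked, not nested. Then lay the needle in one compartment of this top tray and stand the dropper bottle in the other; tools lie flat along the middle of their compartments. Leave the marker, the empty dish and the beaker alone.

Things in the scene. Friction and masses are not known exactly. Their poses are not given: they have to be found in the camera images.
- tray_lower: Lower tray, on the pad. Grey stack-nest tray, 205 x 207 mm over the rim, 56 mm high, 0.18 kg. Origin: centre of underside, z up; mid rib along x; white card juts from its -x end to x = -121. Two compartments, |y| 12 to 86 mm, |x| < 85, floor z = 2.5, walls flare. Four lug columns at x = 62 and -24 (28 wide), |y| > 74, tops at z = 45. Good spots: round things x 19, |y| 48; tools x 0, |y| 46.
- tray_upper: Other tray, on the bare worktop; same shape, frame and weight. Grip its mid rib across y at x = 0: 10 mm thick, 140 long, sides flat from z = 18 (20 mm wide shoulder below) to its top at 44; 60 mm free beside it. Turned by pi about z (cards opposite) it rests on the lower tray's lugs, underside 45 mm above the lower underside, 6 mm play each way; same way round it nests at 28 mm.
- pad: Thin blue-grey bench pad, 250 x 230 x 2 mm, fixed, under the lower tray; origin: centre of underside. At the start the card ends of both trays point roughly toward the robot.
- tweezers: Steel tweezers lying flat, 11 x 118 x 10 mm, long axis = y, origin in the middle of the underside; take them across x at the middle.
- needle: Dissecting needle lying flat: a black handle 8 mm wide and high with a thin steel needle, 140 mm overall, long axis = y. Origin in the middle of the whole length, on the underside; handle from y = -23 to y = 69 mm (grip it across x at about y = 23 mm), the steel point at y = -71 mm.
- dish_full: Small round clear dish with dark brown pieces in it, 55 mm across, 15 mm high (17 mm with the pieces), origin at the centre of the underside, z up; grip it across its outside.
- bottle: Small dropper bottle standing upright, 95 mm high: round glass body 33 mm across up to about z = 50 mm, black dropper cap 20 mm across above z = 60 mm. Origin at the centre of the underside, z up.
- marker: Blue marker pen, 13 x 132 x 13 mm, lying flat, long axis = y, origin in the middle of the underside. Leave it alone.
- dish_empty: Empty clear dish, 55 mm across, 15 mm high, origin at the centre of the underside. Leave it alone.
- beaker: Small glass beaker with a dropping pipette in it, 46 x 62 x 92 mm, origin at the underside. Leave it alone.

How it is judged:
By the outcome, as a careful person would: the job done as asked, in the order asked, and still so for the second after the job is handed in, with the robot touching nothing.
It also fails if it takes over 141 s, if anything falls off the work surface, if the arm or the gripper's body presses on something with over 40 N, if the wrist force passes 120 N, or if a joint passes its speed limit or range.

## Working session

There is one attempt and no reset: what is moved stays moved. The work goes in short steps, Python scripts to look and compute and a shell command to move; the robot and the scene stay as the last step left them, time stands still between calls to the robot, and variables do not carry over. Pictures are saved under pics/ and viewed, and the job is handed in when it is done.

```bash
ls; mkdir -p pics
python3 - <<'E'
from plant import env
import cv2,numpy as np
s=env.get_state()
for k in s: print(k,np.round(s[k],3))
for n in ["top","side","wrist"]:
    im,d=env.get_image(n); cv2.imwrite(f"pics/{n}0.png",im)
    m=env.camera_model(n)
    for k in m: print(n,k,np.round(m[k],4) if not isinstance(m[k],str) else m[k])
E
```

```text
pics
t 0.0
q [-1.326  0.322 -0.07   1.452  0.023  1.371 -0.057]
qvel [-0.002 -0.     0.001 -0.001  0.     0.001 -0.   ]
joint_torque [ 1.0000e-03 -4.9357e+01 -3.8200e-01 -3.1434e+01  1.3000e-02  1.1000e-02
 -0.0000e+00]
eef_pos [0.149 0.632 0.214]
tool_rot [ 2.461e+00  1.950e+00 -2.000e-03]
ft_force [ 0.501 -0.626  1.135]
moment [ 0.024 -0.001  0.017]
gripper_width 0.085
top camera_matrix [[348.1832   0.     256.6997]
 [  0.     348.1832 189.8871]
 [  0.       0.       1.    ]]
top world_from_camera [[ 9.0000e-04  9.8700e-01 -1.6070e-01  4.5210e-01]
 [-1.0000e+00  1.8000e-03  5.8000e-03 -1.6800e-02]
 [ 6.0000e-03  1.6070e-01  9.8700e-01  1.0789e+00]
 [ 0.0000e+00  0.0000e+00  0.0000e+00  1.0000e+00]]
side camera_matrix [[373.1823   0.     250.1656]
 [  0.     373.1823 190.0555]
 [  0.       0.       1.    ]]
side world_from_camera [[ 0.98    0.0992 -0.1726  0.4293]
 [-0.1977  0.3831 -0.9023 -1.0489]
 [-0.0234  0.9184  0.3951  0.4956]
 [ 0.      0.      0.      1.    ]]
wrist camera_matrix [[297.3186   0.     257.0691]
 [  0.     297.3186 197.3721]
 [  0.       0.       1.    ]]
wrist hand_eye [[ 1.000e+00  2.000e-04 -0.000e+00 -5.000e-04]
 [ 1.000e-04 -9.587e-01 -2.844e-01 -7.220e-02]
 [-1.000e-04  2.844e-01 -9.587e-01 -1.586e-01]
 [ 0.000e+00  0.000e+00  0.000e+00  1.000e+00]]
```

View pics/top0.png

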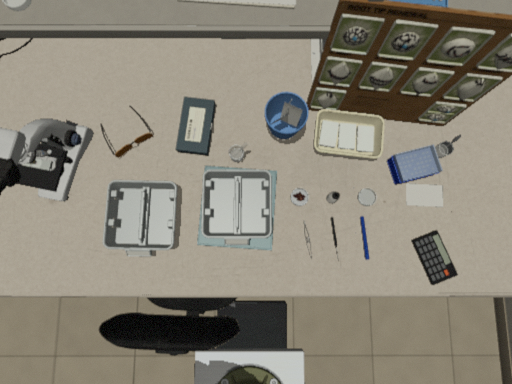

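View pics/side0.png

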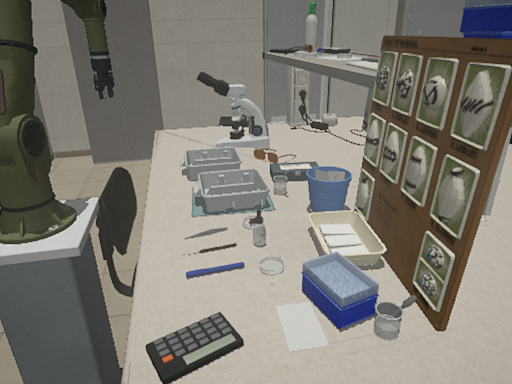

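View pics/wrist0.png

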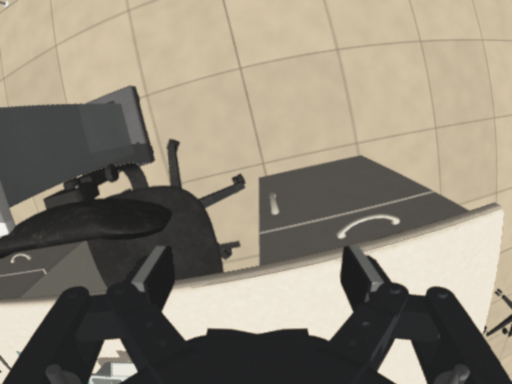

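```bash
cat > h.py <<'E'
from plant import env
import numpy as np,cv2
from scipy.spatial.transform import Rotation as R
def tool():
    s=env.get_state(); T=np.eye(4); T[:3,:3]=R.from_rotvec(s["tool_rot"]).as_matrix(); T[:3,3]=s["eef_pos"]; return T
def cam(n,T=None):
    m=env.camera_model(n)
    return m["camera_matrix"],(m["world_from_camera"] if n!="wrist" else (tool() if T is None else T)@m["hand_eye"])
def ray(n,uv,T=None):
    K,W=cam(n,T); uv=np.atleast_2d(uv).astype(float)
    x=(uv[:,0]-K[0,2])/K[0,0]; y=(uv[:,1]-K[1,2])/K[1,1]
    if n=="wrist":
        r=np.hypot(x,y)+1e-12; d=np.c_[np.sin(r)*x/r,-np.sin(r)*y/r,-np.cos(r)]
    else: d=np.c_[x,-y,-np.ones_like(x)]
    return W[:3,3],d@W[:3,:3].T
def onz(n,uv,z,T=None):
    o,d=ray(n,uv,T); t=(z-o[2])/d[:,2]; return o+d*t[:,None]
def cloud(n,mask,dep,T=None):
    K,W=cam(n,T); v,u=np.where(mask&(dep>0)); uv=np.c_[u,v]
    o,d=ray(n,uv,T)
    dc=d@W[:3,:3]; return o+d*(dep[v,u]/-dc[:,2])[:,None]
def proj(n,P,T=None):
    K,W=cam(n,T); P=np.atleast_2d(P); c=(P-W[:3,3])@W[:3,:3]; c=c*[1,-1,-1]
    if n=="wrist":
        rh=np.hypot(c[:,0],c[:,1]); th=np.arctan2(rh,c[:,2]); f=th/(rh+1e-12); xy=c[:,:2]*f[:,None]
    else: xy=c[:,:2]/c[:,2:]
    return xy*[K[0,0],K[1,1]]+[K[0,2],K[1,2]]
def go(p,yaw,pr=True):
    """TCP target p, tool down, tool x axis at world angle yaw (mod pi)."""
    T=tool(); best=None
    for a in (yaw,yaw+np.pi):
        x=np.array([np.cos(a),np.sin(a),0]); z=np.array([0,0,-1.]); M=np.c_[x,np.cross(z,x),z]
        w=R.from_matrix(T[:3,:3].T@M).as_rotvec(degrees=True)
        if best is None or np.linalg.norm(w)<np.linalg.norm(best[0]): best=(w,M)
    w,M=best
    s=T[:3,:3].T@(np.array(p)-T[:3,3])*100
    print("tcp",np.round(T[:3,3],4),"now-frame shift cm",np.round(s,2),"| aligned-frame shift",np.round(M.T@(np.array(p)-T[:3,3])*100,2),"| turn deg",np.round(w,2))
def st():
    s=env.get_state(); print("t %.2f"%s["t"],"tcp",np.round(s["eef_pos"],4),"q",np.round(s["q"],2),"F",np.round(s["ft_force"],1),"w %.4f"%s["gripper_width"])
E
python3 - <<'E'
from h import *
im,d=env.get_image("top")
np.save("top0.npy",d)
for n in ["tray_lower","tray_upper","tweezers","needle","dish_full","bottle","marker","dish_empty","beaker","pad"]:
    for o in env.outline_of(n,"top")[:3]:
        P=cloud("top",o["mask"],d); 
        print(n,round(o["confidence"],2),np.round(o["at"],1),o["mask"].sum(), np.round(onz("top",[o["at"]],0.01)[0],3), np.round(np.median(P,axis=0),3) if len(P) else None, np.round(P.min(0),3) if len(P) else '',np.round(P.max(0),3) if len(P) else '')
st()
E
```

```text
tray_lower 0.98 [234.3 202.3] 5020 [0.587 0.046 0.01 ] [0.58  0.038 0.007] [ 0.457 -0.071 -0.005] [0.699 0.152 0.062]
tray_upper 0.81 [138.4 216.9] 5070 [0.542 0.34  0.01 ] [0.545 0.326 0.005] [ 0.427  0.217 -0.006] [0.663 0.452 0.06 ]
needle 0.65 [336.1 236.9] 39 [ 0.481 -0.265  0.01 ] [ 0.49  -0.259  0.006] [ 0.457 -0.265 -0.   ] [ 0.536 -0.252  0.012]
dish_full 0.76 [299.9 194.9] 255 [ 0.611 -0.157  0.01 ] [ 0.607 -0.154  0.003] [ 0.58  -0.181 -0.006] [ 0.634 -0.127  0.018]
bottle 0.47 [330.2 192.4] 143 [ 0.619 -0.252  0.01 ] [ 0.598 -0.249  0.052] [ 0.586 -0.282 -0.004] [ 0.629 -0.237  0.096]
marker 0.46 [366.3 237.3] 189 [ 0.48  -0.357  0.01 ] [ 0.487 -0.35   0.011] [ 0.418 -0.361 -0.005] [ 0.545 -0.341  0.018]
marker 0.28 [330.3 196.5] 116 [ 0.606 -0.252  0.01 ] [ 0.598 -0.247  0.054] [ 0.587 -0.262  0.004] [ 0.616 -0.237  0.096]
marker 0.24 [333.7 234.7] 75 [ 0.488 -0.258  0.01 ] [ 0.496 -0.259  0.006] [ 0.457 -0.266 -0.   ] [ 0.542 -0.252  0.012]
dish_empty 0.64 [366.7 196.1] 250 [ 0.607 -0.365  0.01 ] [ 0.606 -0.367  0.002] [ 0.579 -0.391 -0.005] [ 0.633 -0.338  0.018]
beaker 0.55 [235.5 152.5] 256 [0.746 0.044 0.01 ] [0.744 0.039 0.025] [ 0.717  0.009 -0.003] [0.777 0.069 0.093]
pad 0.93 [250.8 239.4] 1009 [ 0.474 -0.005  0.01 ] [ 0.475 -0.009  0.001] [ 0.442 -0.088 -0.006] [0.708 0.163 0.062]
t 0.70 tcp [0.1487 0.6328 0.2151] q [-1.33  0.32 -0.07  1.45  0.02  1.37 -0.06] F [0.1 0.1 0.1] w 0.0855
```

Run:
```python
from h import *
im,d=env.get_image("top")
for n,c in [("lower",(234,202)),("upper",(138,217))]:
    m=np.zeros(d.shape,bool); m[c[1]-60:c[1]+60,c[0]-48:c[0]+48]=1
    P=cloud("top",m,d)
    rim=P[(P[:,2]>0.050)&(P[:,2]<.07)]
    print(n,len(rim),np.round(rim.min(0),3),np.round(rim.max(0),3))
    r=cv2.minAreaRect((rim[:,:2]*1000).astype(np.float32)); print(r)
    rib=P[(P[:,2]>0.036)&(P[:,2]<.05)]; cc=np.array(r[0])/1000
    rib=rib[(abs(rib[:,:2]-cc)<[.06,.02]).all(1)]
    if len(rib): print("rib",len(rib),rib.mean(0).round(4),"slope",np.polyfit(rib[:,0],rib[:,1],1).round(3))
big=cv2.resize(im[130:280,90:390],None,fx=2.6,fy=2.6,interpolation=cv2.INTER_CUBIC); cv2.imwrite("pics/topz.png",big)
```

```text
lower 817 [ 0.471 -0.066  0.05 ] [0.762 0.142 0.063]
((616.28955078125, 38.055992126464844), (290.69775390625, 207.44293212890625), 0.016694800928235054)
rib 146 [0.6138 0.0375 0.044 ] slope [-0.007  0.042]
upper 694 [0.436 0.217 0.05 ] [0.652 0.427 0.059]
((543.4510498046875, 321.89825439453125), (207.82977294921875, 213.03274536132812), 88.81755065917969)
rib 153 [0.5432 0.3212 0.0416] slope [-0.024  0.334]
```

View pics/topz.png

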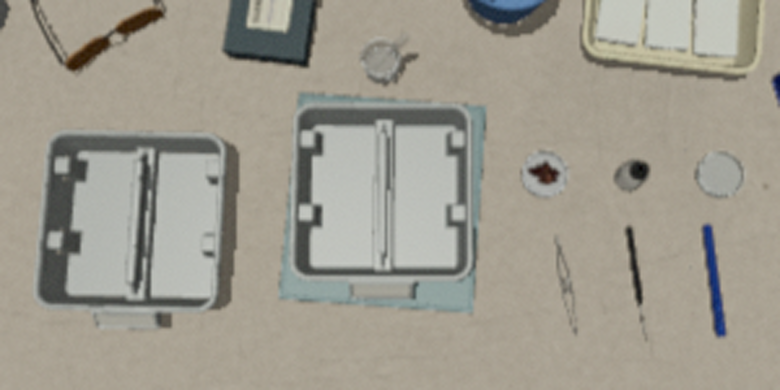

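Run:
```python
from h import *
go([.50,.33,.26],np.pi/2)
```

```text
tcp [0.1487 0.6328 0.2151] now-frame shift cm [-21.44  41.12  -4.49] | aligned-frame shift [-30.28  35.13  -4.49] | turn deg [  0.    -0.   -13.22]
```

```bash
python3 -m creep '[[-1.8,3.4,-0.4,0,0,0,-1],[-1.8,3.4,-0.4,0,0,0,-1],[-1.8,3.4,-0.4,0,0,0,-1],[-1.8,3.4,-0.4,0,0,0,-1],[-1.8,3.4,-0.4,0,0,0,-1],[-1.8,3.4,-0.4,0,0,0,-1],[-1.8,3.4,-0.4,0,0,0,-1],[-1.8,3.4,-0.4,0,0,0,-1],[-1.8,3.4,-0.4,0,0,0,-1],[-1.8,3.4,-0.4,0,0,0,-1],[-1.7,3.5,-0.4,0,0,0,-1],[-1.7,3.6,-0.1,0,0,0,-1]]'; python3 -m creep '[[0,0,0,0,0,-6.6,-1],[0,0,0,0,0,-6.6,-1],[0,0,0,0,0,0,-1],[0,0,0,0,0,0,-1]]'
python3 - <<'E'
from h import *
st(); go([.50,.33,.26],np.pi/2)
T=tool(); im,d=env.get_image("wrist"); cv2.imwrite("pics/w1.png",im); np.savez("w1.npz",T=T,d=d)
E
```

```text
t: 1.75
eef_pos: [0.5012, 0.3294, 0.2613]
tool_rot: [-2.462, -1.951, -0.003]
ft_force: [0.8, 0.5, -0.1]
gripper_width: 0.0853
t: 2.08
eef_pos: [0.4997, 0.3307, 0.26]
tool_rot: [-2.225, -2.218, -0.0]
ft_force: [-0.7, 0.7, -0.1]
gripper_width: 0.0857
t 2.08 tcp [0.4997 0.3307 0.26  ] q [-0.8   0.19  0.2   1.52 -0.04  1.43  0.97] F [-0.7  0.7 -0.1] w 0.0857
tcp [0.4997 0.3307 0.26  ] now-frame shift cm [-0.07  0.03  0.  ] | aligned-frame shift [-0.07  0.03  0.  ] | turn deg [-0.01 -0.02 -0.18]
```

View pics/w1.png

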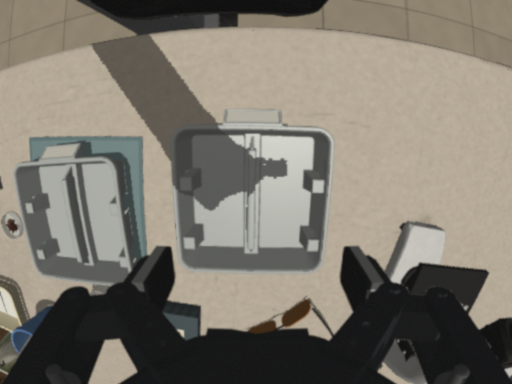

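```bash
cat >> h.py <<'E'
def trayfit(n,box,d,T=None,base=0.0,pr=True):
    m=np.zeros(d.shape,bool); m[box[1]:box[3],box[0]:box[2]]=1
    P=cloud(n,m,d,T); rim=P[(P[:,2]>base+.051)&(P[:,2]<base+.062)]
    xs,ys=rim[:,0],rim[:,1]
    r=cv2.minAreaRect((rim[:,:2]*1000).astype(np.float32)); print("rim",len(rim),"z",np.median(rim[:,2]).round(4),np.round(r[0],1),np.round(r[1],1),round(r[2],2),"min",rim.min(0).round(4),"max",rim.max(0).round(4))
    cc=np.array(r[0])/1000
    rib=P[(P[:,2]>base+.038)&(P[:,2]<base+.049)]; rib=rib[(abs(rib[:,:2]-cc)<[.06,.02]).all(1)]
    if len(rib)>5: print("rib",len(rib),rib.mean(0).round(4),"slope",np.polyfit(rib[:,0],rib[:,1],1)[0].round(4))
    fl=P[(abs(P[:,:2]-cc)<[.07,.07]).all(1)&(P[:,2]<base+.012)]; print("floor z",np.median(fl[:,2]).round(4))
E
python3 - <<'E'
from h import *
f=np.load("w1.npz"); 
trayfit("wrist",(170,105,340,280),f["d"],f["T"])
trayfit("wrist",(10,138,145,288),f["d"],f["T"],.002)
im=cv2.imread("pics/w1.png")
d,T=f["d"],f["T"]
P=cloud("wrist",np.ones(d.shape,bool),d,T); print(P.shape)
E
```

```text
rim 3412 z 0.0552 [542.1 322.1] [207.5 211.7] 88.74 min [0.4359 0.2169 0.051 ] max [0.6492 0.4269 0.0587]
rib 656 [0.5397 0.3227 0.0432] slope -0.0215
floor z 0.0021
rim 1883 z 0.0569 [575.  38.] [208.5 211.9] 89.42 min [ 0.4694 -0.0668  0.053 ] max [0.6807 0.1424 0.0604]
rib 436 [0.5721 0.0394 0.0443] slope -0.0028
floor z 0.0039
(195552, 3)
```

```bash
python3 -m creep '[[-4.1,0,0,0,0,0,-1],[-4.1,0,0,0,0,0,-1],[-4.1,0,0,0,0,0,-1],[-4.1,0,0,0,0,0,-1],[-4.1,0,0,0,0,0,-1],[-4.1,0,0,0,0,0,-1],[-4.1,0,0,0,0,0,-1],[-4.1,0,0,0,0,0,-1],[-4.1,0,0,0,0,0,-1],[-4.1,0,0,0,0,0,-1],[-4.1,0,0,0,0,0,-1],[-4.1,0,0,0,0,0,-1]]'; python3 -m creep '[[-3.3,0,0,0,0,0,0.2],[0,0,0,0,0,0,0.2],[0,0,0,0,0,0,0.2]]'
python3 - <<'E'
from h import *
st(); go([.50,-.2,.26],np.pi/2)
T=tool(); im,d=env.get_image("wrist"); cv2.imwrite("pics/w2.png",im); np.savez("w2.npz",T=T,d=d)
for n in ["tweezers","needle","dish_full","bottle"]:
    for o in env.outline_of(n,"wrist")[:2]:
        P=cloud("wrist",o["mask"],d,T)
        v,u=np.where(o["mask"]); Q=onz("wrist",np.c_[u,v],.008,T)[:,:2]
        r=cv2.minAreaRect((Q*1000).astype(np.float32))
        print(n,round(o["confidence"],2),np.round(o["at"],1),o["mask"].sum(),np.median(P,axis=0).round(4),P.min(0).round(3),P.max(0).round(3),"rect",np.round(r[0],1),np.round(r[1],1),round(r[2],1))
E
```

```text
t: 3.13
eef_pos: [0.4995, -0.1627, 0.2605]
tool_rot: [2.223, 2.22, 0.002]
ft_force: [0.8, 0.1, -0.0]
gripper_width: 0.0851
t: 3.38
eef_pos: [0.4992, -0.1963, 0.2602]
tool_rot: [2.228, 2.214, 0.0]
ft_force: [-0.2, 0.6, 0.4]
gripper_width: 0.0515
t 3.38 tcp [ 0.4992 -0.1963  0.2602] q [-0.31  0.05  0.67  1.69 -0.03  1.41  1.93] F [-0.2  0.6  0.4] w 0.0515
tcp [ 0.4992 -0.1963  0.2602] now-frame shift cm [-0.37  0.08  0.02] | aligned-frame shift [-0.37  0.08  0.02] | turn deg [ 0.02  0.01 -0.36]
tweezers 0.63 [269.9 137.2] 10 [ 0.4667 -0.178   0.0066] [ 0.465 -0.18  -0.   ] [ 0.522 -0.169  0.01 ] rect [ 493.3 -174.5] [58.   2.9] 8.9
needle 0.71 [212.2 159.4] 371 [ 0.4926 -0.2591  0.0067] [ 0.433 -0.267 -0.002] [ 0.542 -0.251  0.01 ] rect [ 487.3 -259.7] [110.   9.] 6.8
dish_full 0.83 [285.  232.8] 1033 [ 0.604  -0.1545  0.0045] [ 0.577 -0.181 -0.001] [ 0.631 -0.127  0.018] rect [ 605.  -154.6] [57.6 54.8] 44.2
bottle 0.68 [217.  234.2] 692 [ 0.5909 -0.2514  0.0516] [ 0.489 -0.277 -0.002] [ 0.612 -0.223  0.283] rect [ 615.6 -258.8] [36.9 65.1] 87.7
```

View pics/w2.png

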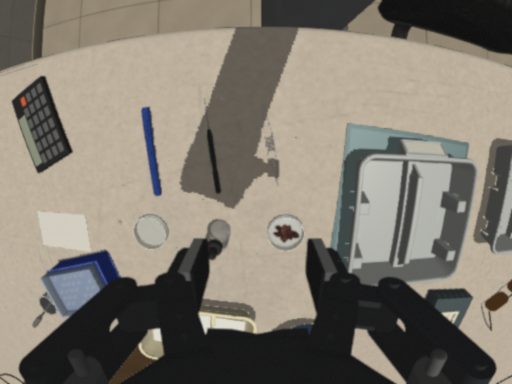

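Run:
```python
from h import *
im=cv2.imread("pics/w2.png"); f=np.load("w2.npz"); d,T=f["d"],f["T"]
c=im[80:210,180:310]; c=cv2.convertScaleAbs(c,alpha=1.4); cv2.imwrite("pics/w2z.png",cv2.resize(c,None,fx=4.5,fy=4.5,interpolation=cv2.INTER_CUBIC))
print(onz("top",[[304.6,221.2],[311.2,258.1],[307.7,239.6]],.007).round(4))
print(proj("wrist",onz("top",[[304.6,221.2],[311.2,258.1]],.007),T))
P=cloud("wrist",np.ones(d.shape,bool),d,T)
m=(P[:,0]>.40)&(P[:,0]<.55)&(P[:,1]>-.22)&(P[:,1]<-.13)&(P[:,2]>.004)&(P[:,2]<.02)
Q=P[m]; print(len(Q),Q.mean(0),Q.min(0),Q.max(0)); print(np.polyfit(Q[:,0],Q[:,1],1)); print(cv2.minAreaRect((Q[:,:2]*1000).astype(np.float32)))
im,dt=env.get_image("top"); Pt=cloud("top",np.ones(dt.shape,bool),dt)
m=(Pt[:,0]>.40)&(Pt[:,0]<.55)&(Pt[:,1]>-.22)&(Pt[:,1]<-.13)&(Pt[:,2]>.004)&(Pt[:,2]<.02)
Q=Pt[m]; print(len(Q));
```

```text
[[ 0.5292 -0.1705  0.007 ]
 [ 0.4178 -0.1882  0.007 ]
 [ 0.4732 -0.1788  0.007 ]]
[[275.62985751 183.96288685]
 [263.06192632 105.02917531]]
153 [ 0.48094652 -0.17681909  0.00778908] [ 0.43024663 -0.1883075   0.00403335] [ 0.53053033 -0.16577188  0.01092509]
[ 0.19783979 -0.27196945]
((480.8077697753906, -177.20291137695312), (101.9480972290039, 11.48196792602539), 10.525174140930176)
48
```

View pics/w2z.png

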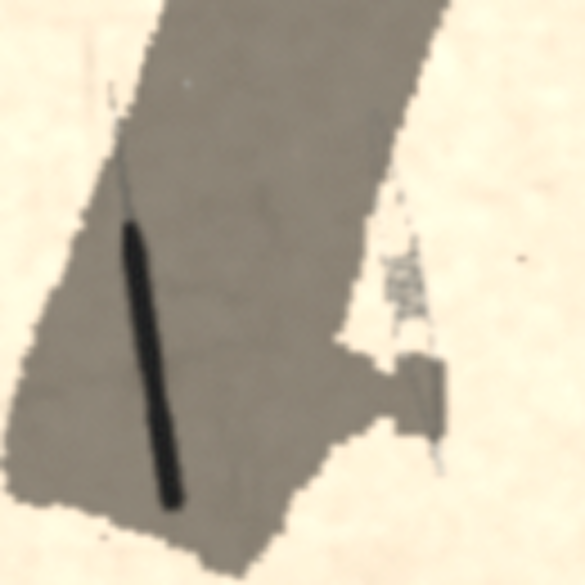

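Run:
```python
from h import *
print(env.tcp_to_tips); st()
go([.4725,-.1785,.05],np.deg2rad(100))
```

```text
0.008
t 3.68 tcp [ 0.5001 -0.1928  0.26  ] q [-0.31  0.05  0.66  1.69 -0.03  1.41  1.93] F [ 0.3 -0.   0.2] w 0.0344
tcp [ 0.5001 -0.1928  0.26  ] now-frame shift cm [ 1.42 -2.76 21.  ] | aligned-frame shift [ 1.89 -2.47 21.  ] | turn deg [ 0.01 -0.03 -9.87]
```

```bash
python3 -m creep '[[0.2,-0.4,3,0,0,-5,0.2],[0.2,-0.4,3,0,0,-4.9,0.2],[0.3,-0.4,3,0,0,0,0.2],[0.3,-0.4,3,0,0,0,0.2],[0.3,-0.4,3,0,0,0,0.2],[0.3,-0.3,3,0,0,0,0.2],[0.3,-0.2,3,0,0,0,0.2],[0,0,0,0,0,0,0.2]]'
python3 - <<'E'
from h import *
st(); go([.4725,-.1785,.01],np.deg2rad(100))
T=tool(); im,d=env.get_image("wrist"); cv2.imwrite("pics/w3.png",im); np.savez("w3.npz",T=T,d=d)
print(proj("wrist",[[.4725,-.1785,.007]],T))
E
```

```text
t: 4.35
eef_pos: [0.4675, -0.1761, 0.0449]
tool_rot: [-2.014, -2.399, 0.008]
ft_force: [-1.3, 0.9, -0.2]
gripper_width: 0.0342
t 4.35 tcp [ 0.4675 -0.1761  0.0449] q [-0.28  0.19  0.64  2.02 -0.14  0.98  2.17] F [-1.3  0.9 -0.2] w 0.0342
tcp [ 0.4675 -0.1761  0.0449] now-frame shift cm [-0.33  0.49  3.48] | aligned-frame shift [-0.32  0.46  3.49] | turn deg [-0.55 -0.23 -0.02]
[[253.1774525 223.1885651]]
```

View pics/w3.png

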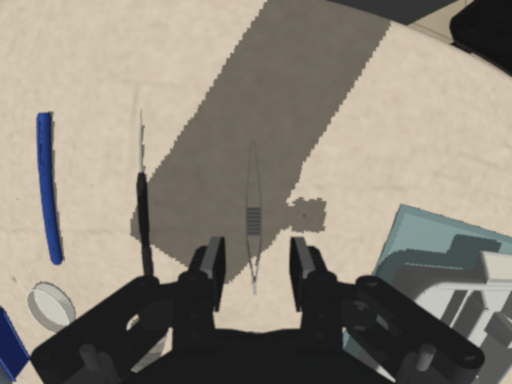

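Run:
```python
from h import *
f=np.load("w3.npz"); T=f["T"]
e=onz("wrist",[[253,142],[254.5,293]],.006,T); print(e.round(4),e.mean(0).round(4),np.linalg.norm(e[0]-e[1]),np.rad2deg(np.arctan2(*(e[1]-e[0])[[1,0]])))
st(); c=e.mean(0); go([c[0],c[1],.0095],np.deg2rad(100))
```

```text
[[ 0.4163 -0.1883  0.006 ]
 [ 0.5317 -0.1674  0.006 ]] [ 0.474  -0.1778  0.006 ] 0.1173323355269283 10.30127291667488
t 4.40 tcp [ 0.4697 -0.1773  0.0478] q [-0.28  0.19  0.64  2.02 -0.13  0.99  2.17] F [ 0.2 -1.1 -0.4] w 0.0341
tcp [ 0.4697 -0.1773  0.0478] now-frame shift cm [-0.13  0.44  3.82] | aligned-frame shift [-0.13  0.41  3.83] | turn deg [-0.34 -0.12 -0.04]
```

```bash
python3 -m creep '[[0,0.1,1.5,0,0,0,0.2],[0,0.1,1.5,0,0,0,0.2],[0,0.1,0.7,0,0,0,0.2],[0,0,0,0,0,0,0.2],[0,0,0,0,0,0,0.2]]' 40
python3 - <<'E'
from h import *
st(); go([.474,-.1778,.0095],np.deg2rad(100.2))
E
```

```text
t: 4.82
eef_pos: [0.4762, -0.1787, 0.0143]
tool_rot: [2.021, 2.404, 0.001]
ft_force: [0.4, -0.4, 0.4]
gripper_width: 0.0343
t 4.82 tcp [ 0.4762 -0.1787  0.0143] q [-0.26  0.25  0.63  2.03 -0.19  0.91  2.21] F [ 0.4 -0.4  0.4] w 0.0343
tcp [ 0.4762 -0.1787  0.0143] now-frame shift cm [ 0.13 -0.21  0.48] | aligned-frame shift [ 0.13 -0.21  0.48] | turn deg [ 0.08  0.03 -0.3 ]
```

```bash
python3 -m creep '[[0.1,-0.2,0.4,0,0,0,0.2],[0,0,0,0,0,0,1],[0,0,0,0,0,0,1],[0,0,0,0,0,0,1],[0,0,0,0,0,0,1],[0,0,0,0,0,0,1]]' 40
python3 - <<'E'
from h import *
st();
E
```

```text
t: 5.32
eef_pos: [0.4732, -0.1779, 0.0092]
tool_rot: [2.022, 2.404, 0.001]
ft_force: [1.2, 0.3, 0.3]
gripper_width: 0.0002
t 5.32 tcp [ 0.4732 -0.1779  0.0092] q [-0.26  0.26  0.63  2.04 -0.19  0.9   2.22] F [1.2 0.3 0.3] w 0.0002
```

Run:
```python
from h import *
T=tool(); im,d=env.get_image("wrist"); cv2.imwrite("pics/w4.png",im[100:330,130:380].repeat(3,0).repeat(3,1))
```

```text
(no output)
```

View pics/w4.png

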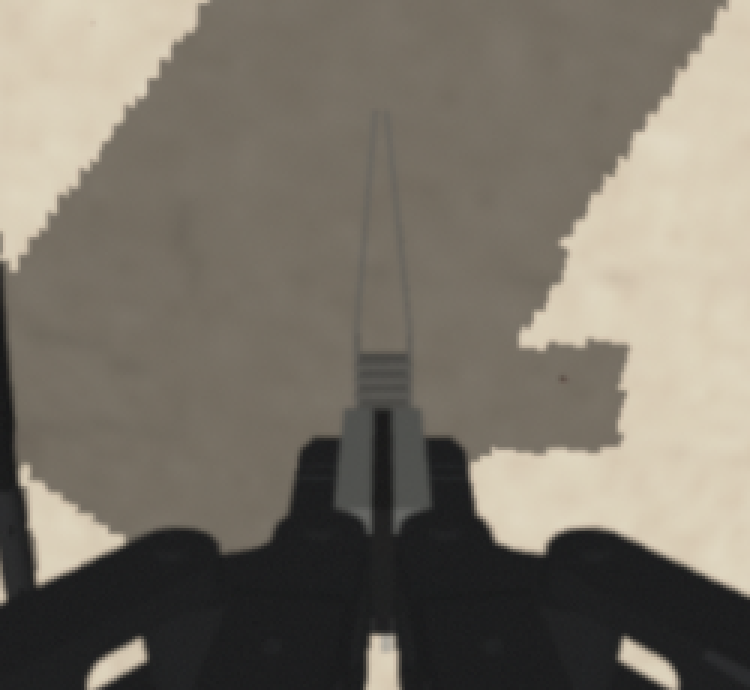

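```bash
python3 -m creep '[[0,0,-1,0,0,0,1],[0,0,-2,0,0,0,1],[0,0,-2,0,0,0,1],[0,0,0,0,0,0,1]]'
python3 - <<'E'
from h import *
st()
T=tool(); im,d=env.get_image("wrist"); cv2.imwrite("pics/w5.png",im[100:330,130:380].repeat(3,0).repeat(3,1))
E
```

```text
t: 5.7
eef_pos: [0.4759, -0.179, 0.0631]
tool_rot: [2.019, 2.4, 0.006]
ft_force: [0.6, 0.1, -0.5]
gripper_width: 0.0001
t 5.70 tcp [ 0.4759 -0.179   0.0631] q [-0.29  0.17  0.65  2.   -0.12  1.    2.16] F [ 0.6  0.1 -0.5] w 0.0001
```

View pics/w5.png

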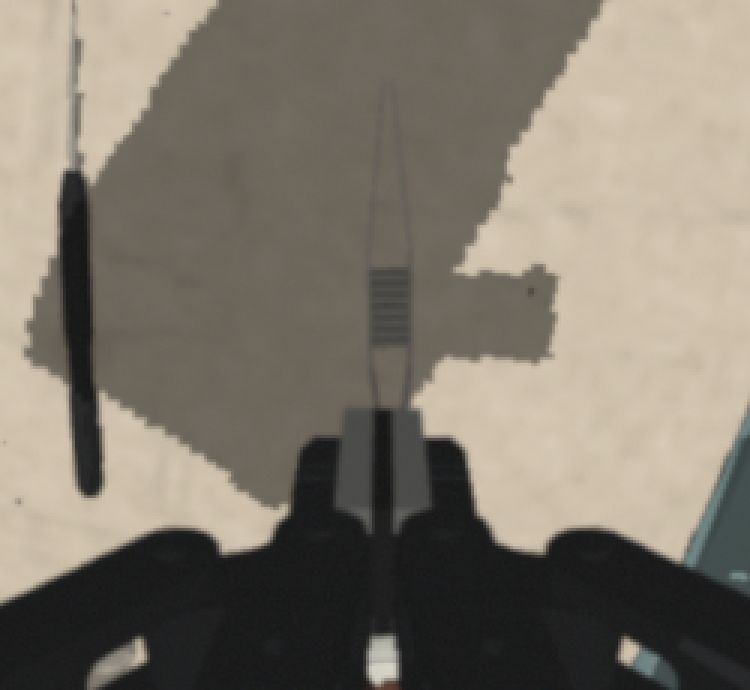

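Run:
```python
from h import *
T=tool(); im,d=env.get_image("wrist")
K,W=cam("wrist",np.eye(4))
for uv in [(250,238),(265,238),(257,240),(250,250),(268,250),(257,262),(245,265),(253,190),(260,195)]:
    m=np.zeros(d.shape,bool); m[uv[1],uv[0]]=1
    P=cloud("wrist",m,d,np.eye(4)); Pw=P@T[:3,:3].T+T[:3,3]
    print(uv,P.round(4),Pw.round(4))
```

```text
(250, 238) [[-0.0042 -0.0107 -0.0221]] [[ 0.4651 -0.1844  0.0836]]
(265, 238) [[ 0.0034 -0.0105 -0.0216]] [[ 0.464  -0.1769  0.0831]]
(257, 240) [[-0.0007 -0.0104 -0.0239]] [[ 0.4647 -0.1809  0.0854]]
(250, 250) [[-0.0039 -0.0112 -0.0366]] [[ 0.4644 -0.1842  0.0981]]
(268, 250) [[ 0.0044 -0.011  -0.0363]] [[ 0.4632 -0.1761  0.0978]]
(257, 262) [[-0.0007 -0.0111 -0.0479]] [[ 0.4639 -0.181   0.1093]]
(245, 265) [[-0.0057 -0.0105 -0.0494]] [[ 0.4654 -0.1859  0.1108]]
(253, 190) [[-0.0037 -0.013   0.0616]] [[ 4.631e-01 -1.844e-01 -2.000e-04]]
(260, 195) [] []
```

Run:
```python
from h import *
I=np.eye(4)
for z in (.008,0,-.011,-.02): print(z,proj("wrist",[[-.005,-.011,z],[.005,-.011,z],[0,0,z],[0,.011,z]],I).round(1).tolist())
print(proj("wrist",[[.474,-.1778,.01]]),)
st()
im,d=env.get_image("wrist")
P=cloud("wrist",np.ones(d.shape,bool),d,I)
m=(abs(P[:,0])<.03)&(abs(P[:,1])<.03)&(P[:,2]>-.06)&(P[:,2]<.04)
Q=P[m]; print(len(Q),Q[:,2].max(), np.histogram(Q[:,2],bins=np.arange(-.06,.04,.005)))
```

```text
0.008 [[249.7, 216.7], [266.5, 216.7], [258.1, 233.6], [258.0, 249.7]]
0 [[249.4, 221.5], [266.9, 221.5], [258.1, 239.0], [258.1, 255.6]]
-0.011 [[248.9, 228.9], [267.5, 228.9], [258.2, 247.3], [258.2, 264.6]]
-0.02 [[248.5, 235.7], [268.1, 235.7], [258.3, 254.8], [258.2, 272.8]]
[[258.08094306 211.02155069]]
t 5.80 tcp [ 0.4739 -0.178   0.0601] q [-0.29  0.17  0.65  2.   -0.12  1.    2.16] F [ 0.6 -0.6 -0.5] w -0.0001
2326 -0.019686378330966064 (array([355, 472, 256, 301, 306, 269, 220, 145,   2,   0,   0,   0,   0,
         0,   0,   0,   0,   0,   0]), array([-6.00000000e-02, -5.50000000e-02, -5.00000000e-02, -4.50000000e-02,
       -4.00000000e-02, -3.50000000e-02, -3.00000000e-02, -2.50000000e-02,
       -2.00000000e-02, -1.50000000e-02, -1.00000000e-02, -5.00000000e-03,
       -2.77555756e-17,  5.00000000e-03,  1.00000000e-02,  1.50000000e-02,
        2.00000000e-02,  2.50000000e-02,  3.00000000e-02,  3.50000000e-02]))
```

Run:
```python
from h import *
T=tool(); im,d=env.get_image("side")
for z in (.008,-.011,-.02,-.05):
    p=(T@[0,0,z,1])[:3]; uv=proj("side",[p])[0]; print(z,p.round(4),uv.round(1))
    cv2.drawMarker(im,tuple(int(round(a)) for a in uv),(0,0,255) if z==.008 else (0,255,0),cv2.MARKER_CROSS,3,1)
u,v=int(uv[0]),int(uv[1]); cv2.imwrite("pics/s1.png",cv2.resize(im[v-60:v+60,u-70:u+70],None,fx=5,fy=5,interpolation=cv2.INTER_NEAREST))
```

```text
0.008 [ 0.473  -0.1777  0.0512] [204.4 217. ]
-0.011 [ 0.473  -0.1777  0.0702] [203.8 210.4]
-0.02 [ 0.473  -0.1777  0.0792] [203.6 207.3]
-0.05 [ 0.473  -0.1777  0.1092] [202.7 196.7]
```

View pics/s1.png

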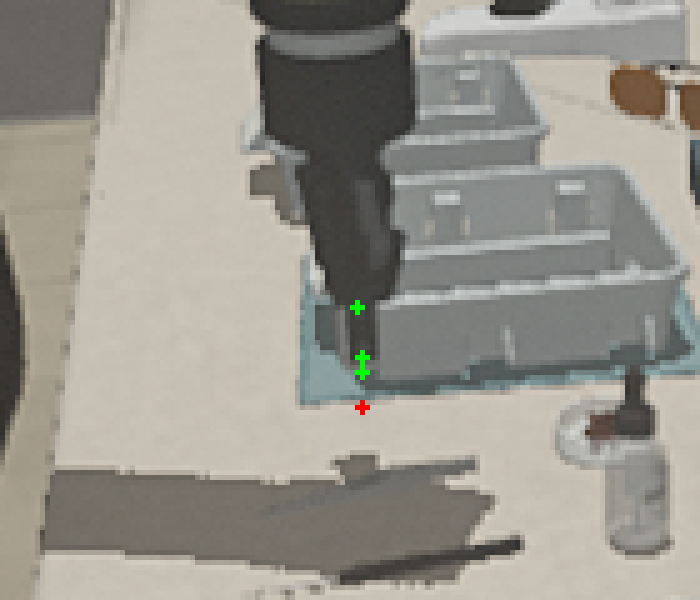

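```bash
python3 - <<'E'
from h import *
go([.474,-.218,.0],np.deg2rad(100.2))
E
python3 -m creep '[[-2,0.4,2,0,0,0,1],[-2,0.3,2,0,0,0,1],[0,0,1.5,0,0,0,1],[0,0,0,0,0,0,1],[0,0,0,0,0,0,1]]'
python3 - <<'E'
from h import *
st()
E
```

```text
tcp [ 0.4725 -0.1776  0.0586] now-frame shift cm [-4.01 -0.54  5.86] | aligned-frame shift [-4.   -0.57  5.86] | turn deg [-0.04 -0.03 -0.32]
t: 6.32
eef_pos: [0.485, -0.2157, 0.0025]
tool_rot: [-2.02, -2.401, 0.003]
ft_force: [-0.3, -0.4, -0.4]
gripper_width: 0.0001
t 6.32 tcp [ 0.485  -0.2157  0.0025] q [-0.19  0.33  0.64  1.98 -0.24  0.91  2.32] F [-0.3 -0.4 -0.4] w 0.0001
```

```bash
for i in 1; do python3 -m creep '[[0,0,0.4,0,0,0,1],[0,0,0.4,0,0,0,1],[0,0,0,0,0,0,1]]'; done;  python3 -m creep '[[0,0,0.3,0,0,0,1],[0,0,0,0,0,0,1]]'
python3 - <<'E'
from h import *
T=tool(); im,d=env.get_image("side"); st()
p=(T@[0,0,0,1])[:3]; uv=proj("side",[p])[0]; u,v=int(uv[0]),int(uv[1]); cv2.imwrite("pics/s2.png",cv2.resize(im[v-60:v+60,u-70:u+70],None,fx=5,fy=5,interpolation=cv2.INTER_NEAREST))
E
```

```text
t: 6.57
eef_pos: [0.4868, -0.2153, -0.0041]
tool_rot: [-2.021, -2.405, -0.001]
ft_force: [-0.1, -0.4, -0.1]
gripper_width: 0.0003
t: 6.73
eef_pos: [0.4868, -0.2157, -0.007]
tool_rot: [-2.021, -2.405, -0.001]
ft_force: [-0.3, -0.3, 0.6]
gripper_width: 0.0001
t 6.78 tcp [ 0.4868 -0.2158 -0.0069] q [-0.19  0.34  0.63  1.99 -0.26  0.89  2.33] F [-0.  -0.1 -0.2] w 0.0001
```

View pics/s2.png

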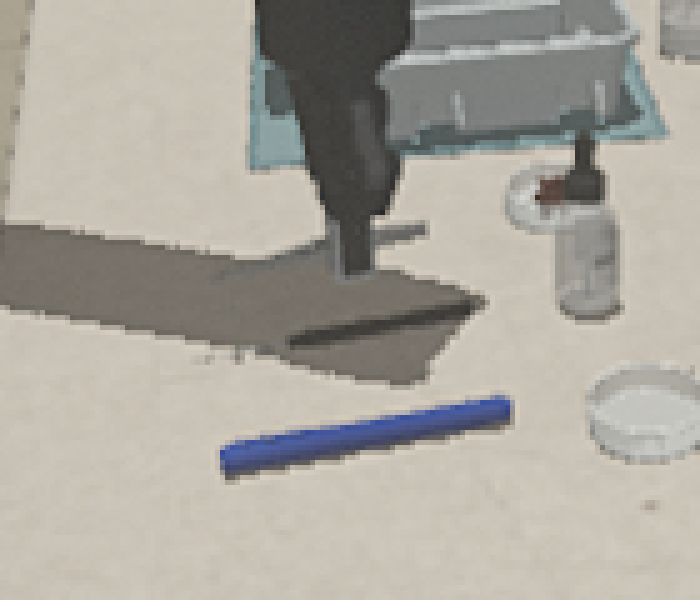

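```bash
python3 -m creep '[[0,0,0.3,0,0,0,1],[0,0,0,0,0,0,1]]';python3 -m creep '[[0,0,0.3,0,0,0,1],[0,0,0,0,0,0,1]]'|grep -E "pos|force"
```

```text
t: 6.95
eef_pos: [0.4867, -0.2159, -0.0102]
tool_rot: [-2.022, -2.404, -0.0]
ft_force: [0.3, 0.3, -0.6]
gripper_width: -0.0002
eef_pos: [0.4864, -0.216, -0.0135]
ft_force: [-0.0, 0.1, -0.8]
```

```bash
python3 -m creep '[[0,0,0.2,0,0,0,1],[0,0,0,0,0,0,1]]'|grep -E "pos|force"
```

```text
eef_pos: [0.4865, -0.216, -0.0154]
ft_force: [-0.1, 0.2, 0.6]
```

```bash
python3 -m creep '[[0,0,0.2,0,0,0,1],[0,0,0,0,0,0,1]]'|grep -E "pos|force"; python3 -m creep '[[0,0,0.15,0,0,0,1],[0,0,0,0,0,0,1]]'|grep -E "pos|force"
```

```text
eef_pos: [0.4869, -0.2162, -0.0162]
ft_force: [-2.0, 1.6, 7.6]
eef_pos: [0.487, -0.2162, -0.0162]
ft_force: [-7.5, 2.6, 21.0]
```

```bash
python3 -m creep '[[0,0,0.15,0,0,0,1],[0,0,0,0,0,0,1]]'|grep -E "pos|force"
```

```text
eef_pos: [0.487, -0.2162, -0.0163]
ft_force: [-11.5, 4.4, 34.1]
```

```bash
python3 -m creep '[[0,0,-1,0,0,0,1],[0,0,-2,0,0,0,1],[0,0,-2,0,0,0,0.4],[0,0,0,0,0,0,0.4],[0,0,0,0,0,0,0.4],[0,0,0,0,0,0,0.4],[0,0,0,0,0,0,0.4]]'
python3 - <<'E'
from h import *
st()
go([.474,-.1778,.03],np.deg2rad(100.2))
im,d=env.get_image("wrist"); cv2.imwrite("pics/w6.png",im)
P=cloud("wrist",np.ones(d.shape,bool),d,np.eye(4))
Q=P[(abs(P[:,0])<.05)&(abs(P[:,1])<.014)&(P[:,2]>-.06)&(P[:,2]<.01)]; print(np.sort(Q[:,2])[-10:],Q[Q[:,2]>-.03].min(0),Q[Q[:,2]>-.03].max(0))
E
```

```text
t: 8.37
eef_pos: [0.4859, -0.2157, 0.0289]
tool_rot: [-2.021, -2.403, 0.001]
ft_force: [0.1, -0.3, 0.2]
gripper_width: 0.0254
t 8.37 tcp [ 0.4859 -0.2157  0.0289] q [-0.21  0.29  0.66  1.96 -0.21  0.96  2.29] F [ 0.1 -0.3  0.2] w 0.0254
tcp [ 0.4859 -0.2157  0.0289] now-frame shift cm [ 3.94 -0.52 -0.1 ] | aligned-frame shift [ 3.94 -0.5  -0.11] | turn deg [-0.1  -0.05 -0.32]
[-0.01673693 -0.01657828 -0.01643661 -0.01640431 -0.016361   -0.01635445
 -0.01624513 -0.01612333 -0.01579574 -0.01556721] [-0.02687266 -0.01177029 -0.02999599] [ 0.0253732   0.01129178 -0.01556721]
```

View pics/w6.png

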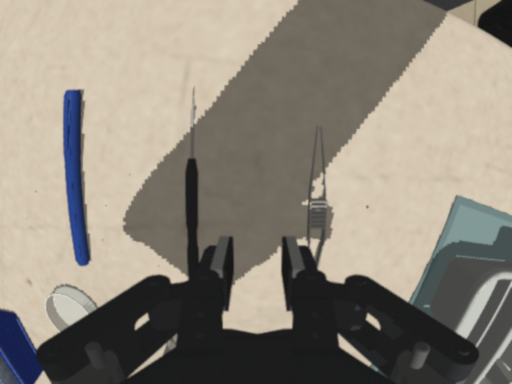

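```bash
python3 -m creep '[[2,-0.25,0,0,0,0,0.4],[1.95,-0.25,0,0,0,0,0.4],[0,0,1.5,0,0,0,0.4],[0,0,1.5,0,0,0,0.4],[0,0,0.6,0,0,0,0.4],[0,0,0,0,0,0,0.4],[0,0,0,0,0,0,0.4]]'
python3 - <<'E'
from h import *
st(); go([.474,-.1778,-.0142],np.deg2rad(100.2))
E
```

```text
t: 9.0
eef_pos: [0.4746, -0.1784, -0.0064]
tool_rot: [-2.022, -2.403, 0.002]
ft_force: [-0.1, -0.3, -0.0]
gripper_width: 0.0261
t 9.00 tcp [ 0.4746 -0.1784 -0.0064] q [-0.26  0.29  0.63  2.04 -0.22  0.87  2.24] F [-0.1 -0.3 -0. ] w 0.0261
tcp [ 0.4746 -0.1784 -0.0064] now-frame shift cm [ 0.07 -0.04  0.78] | aligned-frame shift [ 0.07 -0.04  0.78] | turn deg [-0.08  0.   -0.36]
```

```bash
python3 -m creep '[[0,0,0.75,0,0,0,0.4],[0,0,0,0,0,0,1],[0,0,0,0,0,0,1],[0,0,0,0,0,0,1],[0,0,0,0,0,0,1]]' 40
python3 - <<'E'
from h import *
st()
E
```

```text
t: 9.42
eef_pos: [0.4753, -0.1781, -0.0132]
tool_rot: [2.022, 2.404, 0.001]
ft_force: [0.3, -0.6, -0.2]
gripper_width: 0.0101
t 9.42 tcp [ 0.4753 -0.1781 -0.0132] q [-0.25  0.3   0.63  2.05 -0.23  0.86  2.25] F [ 0.3 -0.6 -0.2] w 0.0101
```

```bash
python3 -m creep '[[0,0,-1,0,0,0,1],[0,0,-3,0,0,0,1],[0,0,-3,0,0,0,1],[0,0,-3,0,0,0,1],[0,0,0,0,0,0,1]]'
python3 - <<'E'
from h import *
st(); go([.5755,.084,.087],np.deg2rad(89.5))
E
```

```text
t: 9.83
eef_pos: [0.4793, -0.1797, 0.093]
tool_rot: [2.017, 2.397, 0.01]
ft_force: [1.5, -1.2, -0.2]
gripper_width: 0.01
t 9.83 tcp [ 0.4793 -0.1797  0.093 ] q [-0.32  0.13  0.67  1.97 -0.1   1.06  2.14] F [ 1.5 -1.2 -0.2] w 0.0100
tcp [ 0.4793 -0.1797  0.093 ] now-frame shift cm [24.34 13.98  0.67] | aligned-frame shift [26.45  9.39  0.6 ] | turn deg [ 0.62  0.12 10.34]
```

```bash
python3 -m creep '[[0,0,0,0,0,5.2,1],[0,0,0,0,0,5.2,1],[3.3,1.2,0,0,0,0,1],[3.3,1.2,0,0,0,0,1],[3.3,1.2,0,0,0,0,1],[3.3,1.2,0,0,0,0,1],[3.3,1.2,0,0,0,0,1],[3.3,1.2,0,0,0,0,1],[3.3,1.2,0,0,0,0,1],[3.3,1.2,0,0,0,0,1],[0,0,0,0,0,0,1],[0,0,0,0,0,0,1]]'
python3 - <<'E'
from h import *
st(); go([.5755,.084,.05],np.deg2rad(89.5))
T=tool(); im,d=env.get_image("wrist"); cv2.imwrite("pics/w7.png",im); np.savez("w7.npz",T=T,d=d)
E
```

```text
t: 10.83
eef_pos: [0.5737, 0.0879, 0.0867]
tool_rot: [2.226, 2.217, 0.0]
ft_force: [-0.5, -1.1, 0.6]
gripper_width: 0.0097
t 10.83 tcp [0.5737 0.0879 0.0867] q [-0.62  0.29  0.5   1.8  -0.15  1.09  1.49] F [-0.5 -1.1  0.6] w 0.0097
tcp [0.5737 0.0879 0.0867] now-frame shift cm [-0.39  0.18  3.67] | aligned-frame shift [-0.39  0.19  3.67] | turn deg [ 0.01 -0.    0.27]
```

View pics/w7.png

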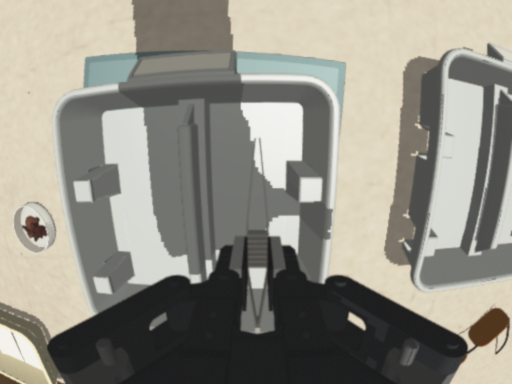

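Run:
```python
from h import *
f=np.load("w7.npz"); d,T=f["d"],f["T"]
trayfit("wrist",(45,60,350,270),d,T,.002)
P=cloud("wrist",np.ones(d.shape,bool),d,T)
f=P[(abs(P[:,0]-.56)<.03)&(P[:,1]>.055)&(P[:,1]<.11)&(P[:,2]<.012)]; print("floor",np.median(f[:,2]))
```

```text
rim 7507 z 0.0573 [543.2  36.6] [149.2 210.2] 1.89 min [ 0.4696 -0.0668  0.053 ] max [0.621  0.1414 0.0605]
rib 2087 [0.5449 0.0381 0.0451] slope 0.0066
floor z 0.0042
floor 0.00411149663427067
```

```bash
python3 - <<'E'
from h import *
f=np.load("w7.npz"); d,T=f["d"],np.eye(4)
P=cloud("wrist",np.ones(d.shape,bool),d,T)
P=P[(abs(P[:,0])<.1)&(P[:,1]>-.05)&(P[:,1]<.06)&(P[:,2]<-.015)&(P[:,2]>-.12)]
for a in np.arange(0,.08,.005):
    q=P[(abs(P[:,0])>=a)&(abs(P[:,0])<a+.005)]
    if len(q): print(a,len(q),q[:,2].max().round(4))
E
python3 -m creep '[[-0.4,0.15,3,0,0,0,1],[0,0,2,0,0,0,1],[0,0,2,0,0,0,1],[0,0,0,0,0,0,1],[0,0,0,0,0,0,1]]';python3 - <<'E'
from h import *
st(); go([.5750,.084,-.0080],np.deg2rad(89.7))
E
```

```text
0.0 3390 -0.015
0.005 5528 -0.0156
0.01 4623 -0.0192
0.015 3663 -0.0222
0.02 1337 -0.0556
0.025 2607 -0.0584
0.03 2514 -0.0602
0.035 3753 -0.0622
0.04 4333 -0.0684
0.045 2598 -0.0763
0.05 2499 -0.0841
0.055 1447 -0.0908
0.06 286 -0.0975
t: 11.3
eef_pos: [0.5739, 0.0791, 0.0162]
tool_rot: [-2.234, -2.208, 0.004]
ft_force: [-0.3, 0.1, 0.1]
gripper_width: 0.0099
t 11.30 tcp [0.5739 0.0791 0.0162] q [-0.59  0.38  0.48  1.85 -0.21  0.96  1.54] F [-0.3  0.1  0.1] w 0.0099
tcp [0.5739 0.0791 0.0162] now-frame shift cm [0.5  0.11 2.42] | aligned-frame shift [0.5  0.11 2.42] | turn deg [-0.12  0.07 -0.37]
```

```bash
python3 -m creep '[[0.3,0.1,1.2,0,0,0,1],[0,0,0.6,0,0,0,1],[0,0,0,0,0,0,1],[0,0,0,0,0,0,1]]';python3 - <<'E'
from h import *
st(); go([.5750,.084,-.0080],np.deg2rad(89.7))
E
```

```text
t: 11.63
eef_pos: [0.5759, 0.0841, -0.0014]
tool_rot: [-2.231, -2.211, 0.0]
ft_force: [-0.9, 0.8, 0.6]
gripper_width: 0.0099
t 11.63 tcp [ 0.5759  0.0841 -0.0014] q [-0.59  0.41  0.47  1.86 -0.23  0.93  1.55] F [-0.9  0.8  0.6] w 0.0099
tcp [ 0.5759  0.0841 -0.0014] now-frame shift cm [-0.01 -0.09  0.66] | aligned-frame shift [-0.01 -0.09  0.66] | turn deg [-0.01  0.   -0.21]
```

```bash
python3 -m creep '[[0,0,0.3,0,0,0,1],[0,0,0.3,0,0,0,1],[0,0,0,0,0,0,1],[0,0,0,0,0,0,1]]';python3 - <<'E'
from h import *
st(); go([.5750,.084,-.0080],np.deg2rad(89.7))
E
```

```text
t: 11.97
eef_pos: [0.5758, 0.084, -0.0076]
tool_rot: [-2.231, -2.211, 0.0]
ft_force: [-0.1, 1.1, 0.3]
gripper_width: 0.0099
t 11.97 tcp [ 0.5758  0.084  -0.0076] q [-0.58  0.42  0.47  1.86 -0.23  0.92  1.55] F [-0.1  1.1  0.3] w 0.0099
tcp [ 0.5758  0.084  -0.0076] now-frame shift cm [-0.   -0.08  0.04] | aligned-frame shift [-0.   -0.08  0.04] | turn deg [-0.01  0.   -0.22]
```

```bash
python3 -m creep '[[0,0,0,0,0,0,0.4],[0,0,0,0,0,0,0.4],[0,0,0,0,0,0,0.4],[0,0,-1,0,0,0,0.4],[0,0,-3,0,0,0,0.4],[0,0,-3,0,0,0,0.4],[0,0,-3,0,0,0,-1],[0,0,-3,0,0,0,-1],[0,0,0,0,0,0,-1]]';python3 - <<'E'
from h import *
st()
T=tool(); im,d=env.get_image("wrist"); cv2.imwrite("pics/w8.png",im); np.savez("w8.npz",T=T,d=d)
go([.605,-.1545,.10],0)
E
```

```text
t: 12.72
eef_pos: [0.5804, 0.0844, 0.1301]
tool_rot: [2.228, 2.207, 0.017]
ft_force: [1.4, -0.1, 0.4]
gripper_width: 0.0611
t 12.72 tcp [0.5804 0.0844 0.1301] q [-0.63  0.25  0.51  1.75 -0.14  1.16  1.48] F [ 1.4 -0.1  0.4] w 0.0611
tcp [0.5789 0.0844 0.1273] now-frame shift cm [-23.87   2.81   2.69] | aligned-frame shift [ 2.61 23.89  2.73] | turn deg [ 0.23 -0.48 89.46]
```

View pics/w8.png

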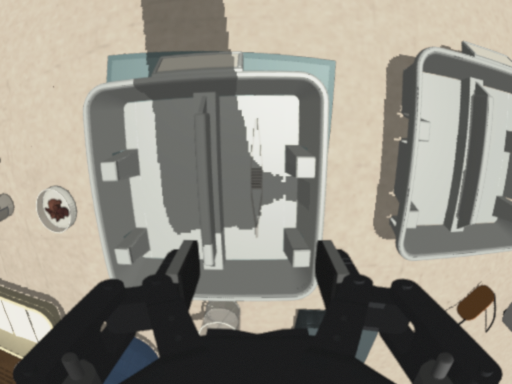

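```bash
python3 -m creep '[[-3.4,0.4,0,0,0,0,-1],[-3.4,0.4,0,0,0,0,-1],[-3.4,0.4,0,0,0,0,-1],[-3.4,0.4,0,0,0,0,-1],[-3.4,0.4,0,0,0,0,-1],[-3.4,0.4,0,0,0,0,-1],[-3.4,0.4,0,0,0,0,-1]]' >/dev/null; python3 -m creep '[[0,0,0,0,0,7.1,-1],[0,0,0,0,0,7.1,-1],[0,0,0,0,0,7.1,-1],[0,0,0,0,0,7.1,-1],[0,0,0,0,0,7.1,-1],[0,0,0,0,0,7.1,-1],[0,0,0,0,0,7.1,-1],[0,0,0,0,0,7.1,-1],[0,0,0,0,0,7.1,-1],[0,0,0,0,0,7.1,-1],[0,0,0,0,0,7.1,-1],[0,0,0,0,0,7.1,-1]]' ; python3 -m creep '[[0,0,0,0,0,4.3,-1],[0,0,0,0,0,0,-1],[0,0,0,0,0,0,-1]]';python3 - <<'E'
from h import *
st()
T=tool(); im,d=env.get_image("wrist"); cv2.imwrite("pics/w9.png",im); np.savez("w9.npz",T=T,d=d)
for o in env.outline_of("dish_full","wrist")[:2]:
        P=cloud("wrist",o["mask"],d,T)
        v,u=np.where(o["mask"]); Q=onz("wrist",np.c_[u,v],.008,T)[:,:2]
        r=cv2.minAreaRect((Q*1000).astype(np.float32))
        print(round(o["confidence"],2),np.round(o["at"],1),o["mask"].sum(),np.median(P,axis=0).round(4),P.min(0).round(3),P.max(0).round(3),"rect",np.round(r[0],1),np.round(r[1],1),round(r[2],1))
go([.605,-.1545,.05],0)
E
```

```text
t: 14.35
eef_pos: [0.6012, -0.154, 0.122]
tool_rot: [-3.139, -0.107, 0.002]
ft_force: [0.1, 0.4, 0.3]
gripper_width: 0.0854
t: 14.6
eef_pos: [0.6013, -0.154, 0.122]
tool_rot: [-3.142, -0.003, 0.002]
ft_force: [-0.3, -0.8, -0.4]
gripper_width: 0.0851
t 14.60 tcp [ 0.6013 -0.154   0.122 ] q [-0.51  0.44  0.91  1.67 -0.37  1.22  0.49] F [-0.3 -0.8 -0.4] w 0.0851
0.73 [260.2 188.6] 2753 [ 0.6048 -0.1554  0.0037] [ 0.576 -0.188 -0.002] [ 0.633 -0.127  0.018] rect [ 605.2 -156.8] [56.3 57.2] 45.3
tcp [ 0.6016 -0.1541  0.1223] now-frame shift cm [0.35 0.04 7.23] | aligned-frame shift [0.34 0.04 7.23] | turn deg [-0.01  0.02  0.09]
```

View pics/w9.png

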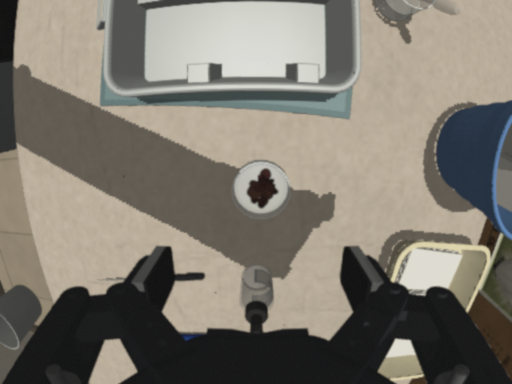

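```bash
python3 -m creep '[[0.35,0.04,3,0,0,0,-1],[0,0,3,0,0,0,-1],[0,0,3,0,0,0,-1],[0,0,2,0,0,0,-1],[0,0,1.5,0,0,0,-1],[0,0,0.5,0,0,0,-1],[0,0,0,0,0,0,-1],[0,0,0,0,0,0,-1]]';python3 - <<'E'
from h import *
st();go([.605,-.1545,-.017],0)
E
```

```text
t: 15.37
eef_pos: [0.606, -0.155, -0.0065]
tool_rot: [3.141, -0.0, 0.002]
ft_force: [-0.1, 0.0, 0.1]
gripper_width: 0.0853
t 15.37 tcp [ 0.606  -0.155  -0.0065] q [-0.42  0.59  0.81  1.76 -0.5   1.01  0.58] F [-0.1  0.   0.1] w 0.0853
tcp [ 0.606  -0.155  -0.0065] now-frame shift cm [-0.1  -0.05  1.05] | aligned-frame shift [-0.1  -0.05  1.05] | turn deg [ 0.02 -0.08 -0.01]
```

```bash
python3 -m creep '[[0,0,0.7,0,0,0,-1],[0,0,0.25,0,0,0,-1],[0,0,0,0,0,0,0.5],[0,0,0,0,0,0,0.5],[0,0,0,0,0,0,0.5],[0,0,0,0,0,0,0.5],[0,0,0,0,0,0,0.5],[0,0,0,0,0,0,0.5]]' 25;python3 - <<'E'
from h import *
st()
im,d=env.get_image("wrist"); cv2.imwrite("pics/w10.png",im)
E
```

```text
t: 16.03
eef_pos: [0.6058, -0.1547, -0.0163]
tool_rot: [-3.142, 0.001, -0.002]
ft_force: [-0.3, 0.3, 4.6]
gripper_width: 0.0535
t 16.03 tcp [ 0.6058 -0.1547 -0.0163] q [-0.42  0.6   0.8   1.76 -0.51  1.    0.59] F [-0.3  0.3  4.6] w 0.0535
```

View pics/w10.png

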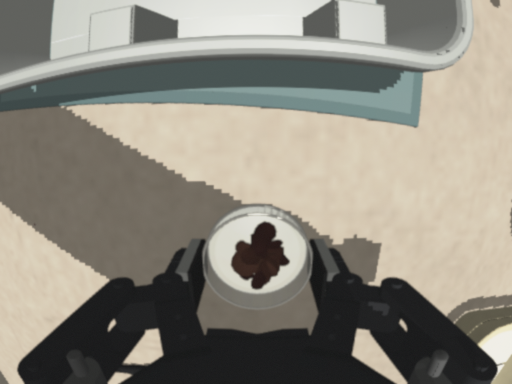

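```bash
python3 -m creep '[[0,0,-0.5,0,0,0,0.5],[0,0,-1.5,0,0,0,0.5],[0,0,-2,0,0,0,0.5],[0,0,-2,0,0,0,0.5],[0,0,-2,0,0,0,0.5],[0,0,-1.2,0,0,0,0.5],[0,0,0,0,0,0,0.5]]';python3 - <<'E'
from h import *
st();go([.5927,-.0103,.075],-.006)
E
```

```text
t: 16.67
eef_pos: [0.6073, -0.1554, 0.0785]
tool_rot: [3.141, -0.001, 0.009]
ft_force: [0.9, -0.2, -0.6]
gripper_width: 0.0537
t 16.67 tcp [ 0.6073 -0.1554  0.0785] q [-0.48  0.49  0.88  1.7  -0.41  1.14  0.52] F [ 0.9 -0.2 -0.6] w 0.0537
tcp [ 0.6073 -0.1554  0.0785] now-frame shift cm [ -1.47 -14.51   0.34] | aligned-frame shift [ -1.54 -14.5    0.35] | turn deg [ 0.03 -0.31  0.31]
```

```bash
python3 -m creep '[[-0.1,-1,0,0,0,0.3,0.5],[-0.2,-2.5,0,0,0,0,0.5],[-0.3,-3,0,0,0,0,0.5],[-0.3,-3,0,0,0,0,0.5],[-0.2,-3,0,0,0,0,0.5],[-0.2,-1.5,0,0,0,0,0.5],[-0.1,-0.5,0,0,0,0,0.5],[0,0,0,0,0,0,0.5],[0,0,0,0,0,0,0.5]]';python3 - <<'E'
from h import *
st();go([.5927,-.0103,-.0095],-.006)
T=tool(); im,d=env.get_image("wrist"); cv2.imwrite("pics/w11.png",im); np.savez("w11.npz",T=T,d=d)
E
```

```text
t: 17.42
eef_pos: [0.5914, -0.0104, 0.0744]
tool_rot: [3.141, -0.01, -0.002]
ft_force: [-0.4, 0.3, -0.2]
gripper_width: 0.0534
t 17.42 tcp [ 0.5914 -0.0104  0.0744] q [-0.75  0.42  0.89  1.79 -0.36  1.11  0.25] F [-0.4  0.3 -0.2] w 0.0534
tcp [ 0.5914 -0.0104  0.0744] now-frame shift cm [ 0.14 -0.02  8.39] | aligned-frame shift [ 0.13 -0.01  8.39] | turn deg [ 0.06  0.07 -0.  ]
```

View pics/w11.png

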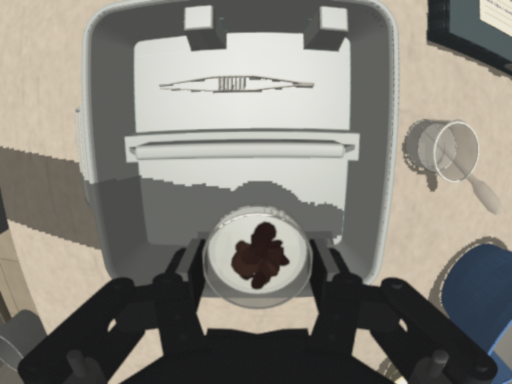

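```bash
python3 - <<'E'
from h import *
f=np.load("w11.npz"); d,T=f["d"],f["T"]
P=cloud("wrist",np.ones(d.shape,bool),d,T)
P=P[(P[:,2]>.053)&(P[:,2]<.062)&(P[:,0]>.45)&(P[:,0]<.70)&(P[:,1]>.0)&(P[:,1]<.16)]
for y in np.arange(.01,.15,.02):
    q=P[abs(P[:,1]-y)<.004]; 
    if len(q): print(y.round(2),np.percentile(q[:,0],[2,98]).round(4), np.percentile(q[:,0],[2,98]).mean().round(4))
print(P[:,1].max())
E
python3 -m creep '[[0.1,0,2,0,0,0,0.5],[0,0,2,0,0,0,0.5],[0,0,2,0,0,0,0.5],[0,0,1,0,0,0,0.5],[0,0,0.5,0,0,0,0.5],[0,0,0,0,0,0,0.5],[0,0,0,0,0,0,0.5]]';python3 - <<'E'
from h import *
st();go([.5927,-.0103,-.0095],-.006)
E
```

```text
0.01 [0.4721 0.6798] 0.5759
0.03 [0.4721 0.6802] 0.5762
0.05 [0.4722 0.6802] 0.5762
0.07 [0.4723 0.6802] 0.5763
0.09 [0.4778 0.6805] 0.5792
0.11 [0.4782 0.6803] 0.5793
0.13 [0.4823 0.6762] 0.5792
0.14097885597612198
t: 18.05
eef_pos: [0.5936, -0.0105, 0.0006]
tool_rot: [3.141, -0.011, 0.001]
ft_force: [-0.3, -0.8, -0.0]
gripper_width: 0.0535
t 18.05 tcp [ 0.5936 -0.0105  0.0006] q [-0.69  0.52  0.82  1.84 -0.45  0.99  0.31] F [-0.3 -0.8 -0. ] w 0.0535
tcp [ 0.5936 -0.0105  0.0006] now-frame shift cm [-0.09 -0.02  1.01] | aligned-frame shift [-0.09 -0.02  1.01] | turn deg [ 0.02 -0.05 -0.05]
```

```bash
python3 -m creep '[[0,0,0.5,0,0,0,0.5],[0,0,0.3,0,0,0,0.5],[0,0,0.2,0,0,0,0.5],[0,0,0,0,0,0,0.5],[0,0,0,0,0,0,0.5]]';python3 - <<'E'
from h import *
st();go([.5927,-.0103,-.0105],-.006)
E
```

```text
t: 18.47
eef_pos: [0.5931, -0.0094, -0.0099]
tool_rot: [-3.141, 0.009, -0.0]
ft_force: [-0.0, 1.0, 0.2]
gripper_width: 0.0534
t 18.47 tcp [ 0.5931 -0.0094 -0.0099] q [-0.68  0.53  0.81  1.84 -0.46  0.97  0.32] F [-0.   1.   0.2] w 0.0534
tcp [ 0.5931 -0.0094 -0.0099] now-frame shift cm [-0.04  0.09  0.06] | aligned-frame shift [-0.04  0.09  0.06] | turn deg [-0.01 -0.    0.03]
```

```bash
python3 -m creep '[[0,0,0,0,0,0,-0.4],[0,0,0,0,0,0,-0.6],[0,0,0,0,0,0,-0.6],[0,0,0,0,0,0,-0.6],[0,0,-1,0,0,0,-0.6],[0,0,-3,0,0,0,-0.6],[0,0,-3,0,0,0,-0.6],[0,0,-3,0,0,0,-0.6],[0,0,-3,0,0,0,-0.6],[0,0,-1,0,0,0,-0.6],[0,0,0,0,0,0,-0.6]]';python3 - <<'E'
from h import *
st()
T=tool(); im,d=env.get_image("wrist"); cv2.imwrite("pics/w12.png",im); np.savez("w12.npz",T=T,d=d)
go([.542,.3222,.13],np.deg2rad(88.75))
E
```

```text
t: 19.38
eef_pos: [0.5954, -0.0099, 0.1338]
tool_rot: [-3.14, 0.009, -0.01]
ft_force: [0.3, 0.2, -0.8]
gripper_width: 0.0684
t 19.38 tcp [ 0.5954 -0.0099  0.1338] q [-0.79  0.35  0.93  1.73 -0.3   1.2   0.21] F [ 0.3  0.2 -0.8] w 0.0684
tcp [ 0.5939 -0.0095  0.1314] now-frame shift cm [ -5.37 -33.14   0.17] | aligned-frame shift [33.05 -5.91  0.14] | turn deg [ 7.000e-02 -1.700e-01 -8.907e+01]
```

View pics/w12.png

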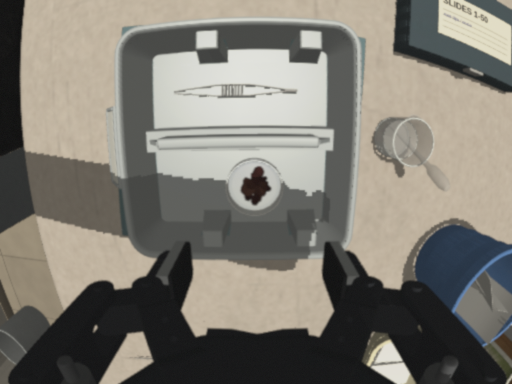

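```bash
python3 -m creep '[[-0.6,-3.7,0,0,0,0,0],[-0.6,-3.7,0,0,0,0,0],[-0.6,-3.7,0,0,0,0,0],[-0.6,-3.7,0,0,0,0,0],[-0.6,-3.7,0,0,0,0,0],[-0.6,-3.7,0,0,0,0,0],[-0.6,-3.7,0,0,0,0,0],[-0.6,-3.7,0,0,0,0,0],[-0.6,-3.5,0,0,0,0,0]]' >/dev/null; python3 -m creep '[[0,0,0,0,0,-7.1,0],[0,0,0,0,0,-7.1,0],[0,0,0,0,0,-7.1,0],[0,0,0,0,0,-7.1,0],[0,0,0,0,0,-7.1,0],[0,0,0,0,0,-7.1,0],[0,0,0,0,0,-7.1,0],[0,0,0,0,0,-7.1,0],[0,0,0,0,0,-7.1,0],[0,0,0,0,0,-7.1,0],[0,0,0,0,0,-7.1,0],[0,0,0,0,0,-7.1,0]]'|head -3 ; python3 -m creep '[[0,0,0,0,0,-3.8,0],[0,0,0,0,0,0,0],[0,0,0,0,0,0,0]]';python3 - <<'E'
from h import *
st()
T=tool(); im,d=env.get_image("wrist"); cv2.imwrite("pics/w13.png",im); np.savez("w13.npz",T=T,d=d)
trayfit("wrist",(60,40,440,300),d,T)
go([.542,.3222,-.0],np.deg2rad(88.75))
E
```

```text
t: 21.18
eef_pos: [0.5395, 0.3211, 0.1275]
tool_rot: [-2.311, -2.127, 0.006]
t: 21.43
eef_pos: [0.5399, 0.3212, 0.1282]
tool_rot: [-2.249, -2.193, 0.005]
ft_force: [0.5, -0.0, 0.8]
gripper_width: 0.0427
t 21.43 tcp [0.5399 0.3212 0.1282] q [-1.    0.36  0.53  1.63 -0.19  1.2   1.11] F [ 0.5 -0.   0.8] w 0.0427
rim 7119 z 0.0554 [539.8 280.8] [207.  295.8] 1.79 min [0.436  0.1347 0.051 ] max [0.6478 0.4266 0.0603]
floor z 0.0021
tcp [0.5402 0.3213 0.1286] now-frame shift cm [ 0.11  0.2  12.86] | aligned-frame shift [ 0.09  0.18 12.86] | turn deg [-0.11  0.08 -0.2 ]
```

View pics/w13.png

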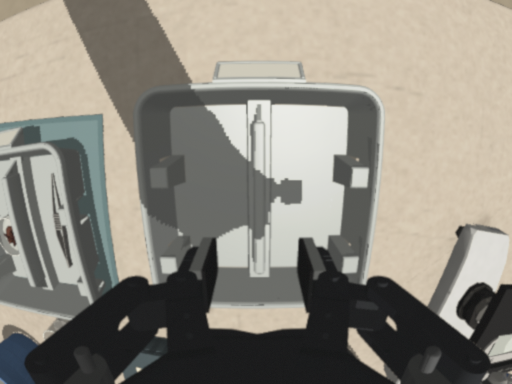

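```bash
python3 -m creep '[[0.1,0.2,3,0,0,-0.2,0],[0,0,3,0,0,0,0],[0,0,3,0,0,0,0],[0,0,1.5,0,0,0,0],[0,0,0.8,0,0,0,0],[0,0,0,0,0,0,0],[0,0,0,0,0,0,0]]'|head -3;python3 - <<'E'
from h import *
st()
go([.5425,.3222,.005],np.deg2rad(88.75))
T=tool(); im,d=env.get_image("wrist"); cv2.imwrite("pics/w14.png",im); np.savez("w14.npz",T=T,d=d)
P=cloud("wrist",np.ones(d.shape,bool),d,T)
q=P[(P[:,2]>.040)&(P[:,2]<.046)&(abs(P[:,0]-.51)<.03)&(abs(P[:,1]-.322)<.02)]; print(len(q),q.mean(0),q.min(0),q.max(0),np.polyfit(q[:,0],q[:,1],1))
E
```

```text
t: 22.07
eef_pos: [0.5432, 0.3228, 0.0173]
tool_rot: [2.244, 2.199, 0.0]
t 22.07 tcp [0.5432 0.3228 0.0173] q [-0.97  0.48  0.49  1.72 -0.26  1.01  1.17] F [-0.1  1.1 -0.5] w 0.0426
tcp [0.5432 0.3228 0.0173] now-frame shift cm [-0.06 -0.07  1.23] | aligned-frame shift [-0.06 -0.07  1.23] | turn deg [0.02 0.01 0.09]
2547 [0.50839027 0.322847   0.04332459] [0.48004025 0.31733684 0.04001177] [0.53998491 0.32822006 0.04597607] [-0.0214259   0.33373972]
```

View pics/w14.png

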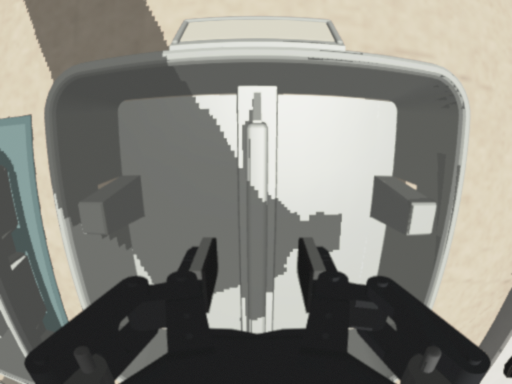

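```bash
python3 -m creep '[[0,-0.05,0.8,0,0,0,0],[0,0,0.4,0,0,0,0],[0,0,0,0,0,0,0],[0,0,0,0,0,0,1],[0,0,0,0,0,0,1],[0,0,0,0,0,0,1],[0,0,0,0,0,0,1],[0,0,0,0,0,0,1],[0,0,0,0,0,0,1]]' 90;python3 - <<'E'
from h import *
st()
E
```

```text
t: 22.87
eef_pos: [0.5428, 0.3229, 0.0056]
tool_rot: [2.243, 2.199, 0.001]
ft_force: [-0.7, 0.2, 3.4]
gripper_width: 0.0081
t 22.87 tcp [0.5428 0.3229 0.0056] q [-0.96  0.49  0.49  1.73 -0.27  0.99  1.17] F [-0.7  0.2  3.4] w 0.0081
```

```bash
python3 -m creep '[[0,0,-0.5,0,0,0,1],[0,0,-1,0,0,0,1],[0,0,-2,0,0,0,1],[0,0,-2.5,0,0,0,1],[0,0,-2.5,0,0,0,1],[0,0,-2.5,0,0,0,1],[0,0,-2,0,0,0,1],[0,0,-1,0,0,0,1],[0,0,0,0,0,0,1],[0,0,0,0,0,0,1]]';python3 - <<'E'
from h import *
st()
go([.577,.0378,.145],np.deg2rad(88.75))
T=tool(); im,d=env.get_image("wrist"); cv2.imwrite("pics/w15.png",im); np.savez("w15.npz",T=T,d=d)
im,d=env.get_image("side"); cv2.imwrite("pics/s15.png",im)
E
```

```text
t: 23.7
eef_pos: [0.5422, 0.3227, 0.1448]
tool_rot: [-2.243, -2.199, -0.0]
ft_force: [-1.2, 0.6, -2.7]
gripper_width: 0.0081
t 23.70 tcp [0.5422 0.3227 0.1448] q [-1.    0.35  0.53  1.61 -0.18  1.23  1.11] F [-1.2  0.6 -2.7] w 0.0081
tcp [0.5422 0.3227 0.1448] now-frame shift cm [-2.842e+01  4.040e+00 -2.000e-02] | aligned-frame shift [-2.841e+01  4.100e+00 -2.000e-02] | turn deg [-0.01 -0.01  0.13]
```

View pics/w15.png

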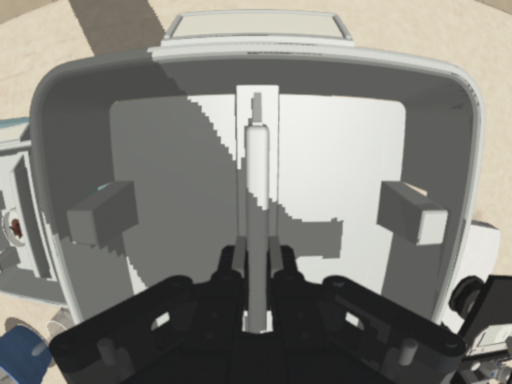

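View pics/s15.png

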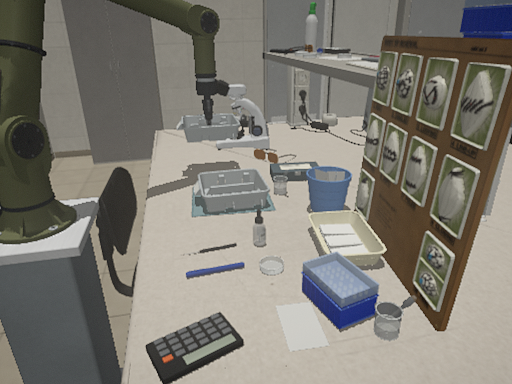

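```bash
python3 -m creep '[[-1,0.1,0,0,0,0,1],[-2,0.3,0,0,0,0,1],[-3,0.4,0,0,0,0,1],[-3,0.4,0,0,0,0,1],[-3,0.4,0,0,0,0,1],[-3,0.4,0,0,0,0,1],[-3,0.5,0,0,0,0,1],[-3,0.5,0,0,0,0,1],[-3,0.5,0,0,0,0,1],[-2.4,0.4,0,0,0,0,1],[-1.5,0.2,0,0,0,0,1],[-0.5,0,0,0,0,0,1]]';python3 -m creep '[[0,0,0,0,0,2,1],[0,0,0,0,0,4,1],[0,0,0,0,0,6,1],[0,0,0,0,0,7,1],[0,0,0,0,0,7,1],[0,0,0,0,0,7,1],[0,0,0,0,0,7,1],[0,0,0,0,0,7,1],[0,0,0,0,0,7,1],[0,0,0,0,0,7,1],[0,0,0,0,0,7,1],[0,0,0,0,0,7,1]]';python3 - <<'E'
from h import *
st()
go([.577,.0378,.145],np.deg2rad(-90.4))
E
```

```text
t: 24.8
eef_pos: [0.5772, 0.0327, 0.1442]
tool_rot: [2.249, 2.192, -0.004]
ft_force: [-0.4, 0.2, -0.7]
gripper_width: 0.0079
t: 25.8
eef_pos: [0.577, 0.0389, 0.1441]
tool_rot: [-3.119, -0.372, 0.003]
ft_force: [0.7, 0.0, -2.6]
gripper_width: 0.0079
t 25.80 tcp [0.577  0.0389 0.1441] q [-0.86  0.29  0.88  1.75 -0.24  1.21  0.32] F [ 0.7  0.  -2.6] w 0.0079
tcp [0.577  0.0389 0.1441] now-frame shift cm [-0.03  0.1  -0.09] | aligned-frame shift [-0.11  0.   -0.09] | turn deg [-9.0e-02  6.0e-02 -7.6e+01]
```

```bash
python3 -m creep '[[0,0,0,0,0,7,1],[0,0,0,0,0,7,1],[0,0,0,0,0,7,1],[0,0,0,0,0,7,1],[0,0,0,0,0,7,1],[0,0,0,0,0,7,1],[0,0,0,0,0,7,1],[0,0,0,0,0,7,1],[0,0,0,0,0,7,1],[0,0,0,0,0,7,1],[0,0,0,0,0,7,1],[0,0,0,0,0,7,1]]'
python3 - <<'E'
from h import *
st()
go([.577,.0378,.145],np.deg2rad(-90.4))
E
```

```text
t: 26.8
eef_pos: [0.577, 0.039, 0.1441]
tool_rot: [2.567, -1.81, -0.002]
ft_force: [-0.1, 0.1, -2.6]
gripper_width: 0.0082
t 26.80 tcp [0.577  0.039  0.1441] q [-1.05  0.39  1.16  1.76 -0.38  1.25 -1.02] F [-0.1  0.1 -2.6] w 0.0082
tcp [0.577  0.039  0.1441] now-frame shift cm [ 0.11  0.04 -0.09] | aligned-frame shift [ 0.12 -0.   -0.09] | turn deg [ 0.1   0.03 20.  ]
```

```bash
python3 -m creep '[[0,0,0,0,0,5,1],[0,0,0,0,0,4,1]]'
python3 - <<'E'
from h import *
st()
E
```

```text
t: 26.97
eef_pos: [0.577, 0.039, 0.144]
tool_rot: [2.418, -2.004, -0.002]
ft_force: [0.5, 0.8, -1.9]
gripper_width: 0.0082
t 26.97 tcp [0.577 0.039 0.144] q [-1.06  0.4   1.17  1.76 -0.39  1.25 -1.17] F [ 0.5  0.8 -1.9] w 0.0082
```

```bash
python3 -m creep '[[0,0,0,0,0,5,1],[0,0,0,0,0,4,1],[0,0,0,0,0,2,1],[0,0,0,0,0,0,1],[0,0,0,0,0,0,1]]'
python3 - <<'E'
from h import *
st()
go([.577,.0378,.09],np.deg2rad(-90.4))
T=tool(); im,d=env.get_image("wrist"); cv2.imwrite("pics/w16.png",im); np.savez("w16.npz",T=T,d=d)
im,d=env.get_image("side"); cv2.imwrite("pics/s16.png",im)
E
```

```text
t: 27.38
eef_pos: [0.5772, 0.0387, 0.1443]
tool_rot: [2.221, -2.221, -0.002]
ft_force: [0.4, 0.9, -1.0]
gripper_width: 0.0082
t 27.38 tcp [0.5772 0.0387 0.1443] q [-1.07  0.41  1.19  1.76 -0.4   1.25 -1.35] F [ 0.4  0.9 -1. ] w 0.0082
tcp [0.5772 0.0387 0.1443] now-frame shift cm [0.09 0.02 5.43] | aligned-frame shift [0.09 0.02 5.43] | turn deg [0.07 0.01 0.4 ]
```

View pics/w16.png

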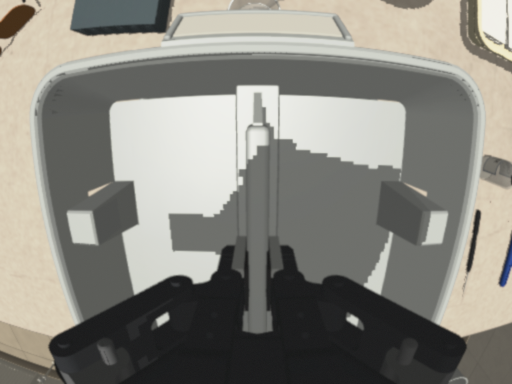

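View pics/s16.png

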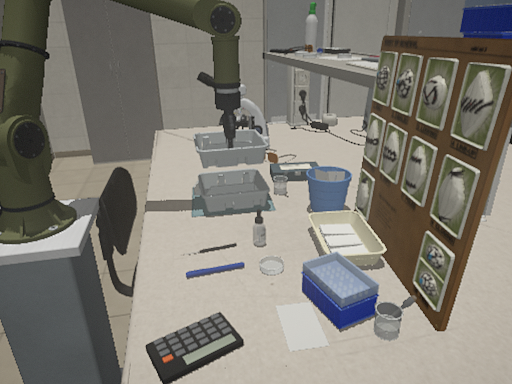

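```bash
python3 -m creep '[[0.09,0.03,1,0,0,0.4,1],[0,0,1.5,0,0,0,1],[0,0,1.5,0,0,0,1],[0,0,1.5,0,0,0,1],[0,0,1,0,0,0,1],[0,0,0.5,0,0,0,1],[0,0,0,0,0,0,1],[0,0,0,0,0,0,1]]'
python3 - <<'E'
from h import *
st()
go([.5768,.0378,.0526],np.deg2rad(-90.4))
im,d=env.get_image("side"); cv2.imwrite("pics/s17.png",cv2.resize(im[110:240,150:310],None,fx=4.5,fy=4.5,interpolation=cv2.INTER_CUBIC))
E
```

```text
t: 28.15
eef_pos: [0.5777, 0.0368, 0.0749]
tool_rot: [2.211, -2.232, 0.0]
ft_force: [-0.4, -0.6, -1.7]
gripper_width: 0.0084
t 28.15 tcp [0.5777 0.0368 0.0749] q [-1.    0.49  1.12  1.82 -0.48  1.14 -1.3 ] F [-0.4 -0.6 -1.7] w 0.0084
tcp [0.5777 0.0368 0.0749] now-frame shift cm [-0.1   0.09  2.23] | aligned-frame shift [-0.1   0.09  2.23] | turn deg [ 0.   -0.03 -0.14]
```

View pics/s17.png

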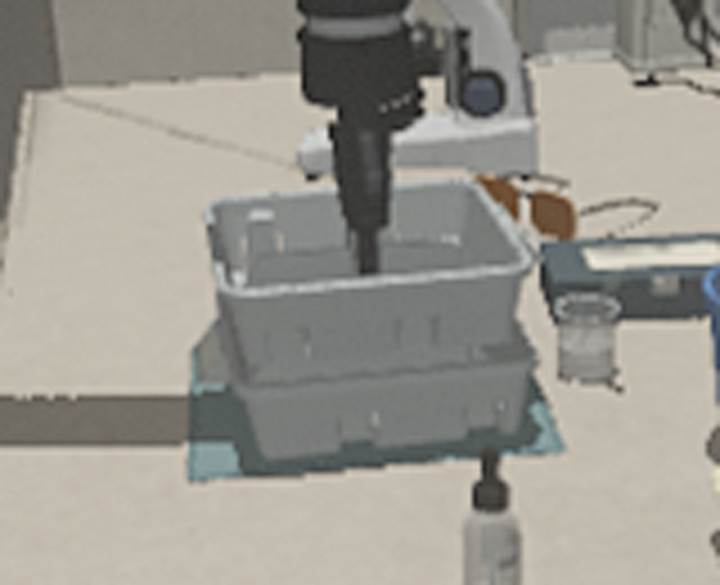

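```bash
python3 -m creep '[[-0.1,0.05,0.8,0,0,0,1],[0,0,0.6,0,0,0,1],[0,0,0.3,0,0,0,1],[0,0,0,0,0,0,1],[0,0,0,0,0,0,1]]'
python3 - <<'E'
from h import *
st()
go([.5768,.0378,.0526],np.deg2rad(-90.4))
E
```

```text
t: 28.62
eef_pos: [0.5769, 0.0381, 0.0578]
tool_rot: [2.211, -2.231, -0.0]
ft_force: [0.8, 0.5, -1.6]
gripper_width: 0.0082
t 28.62 tcp [0.5769 0.0381 0.0578] q [-0.99  0.51  1.1   1.84 -0.5   1.11 -1.29] F [ 0.8  0.5 -1.6] w 0.0082
tcp [0.5769 0.0381 0.0578] now-frame shift cm [0.03 0.01 0.52] | aligned-frame shift [0.03 0.01 0.52] | turn deg [ 0.02 -0.01 -0.12]
```

```bash
python3 -m creep '[[0,0,0.3,0,0,0,1],[0,0,0,0,0,0,1],[0,0,0,0,0,0,1]]'|grep -E "pos|force"; python3 -m creep '[[0,0,0.15,0,0,0,1],[0,0,0,0,0,0,1],[0,0,0,0,0,0,1]]'|grep -E "pos|force"
```

```text
eef_pos: [0.5771, 0.0381, 0.055]
ft_force: [0.2, -0.3, -1.6]
eef_pos: [0.5771, 0.0381, 0.0535]
ft_force: [0.0, -0.3, -1.6]
```

```bash
python3 -m creep '[[0,0,0.15,0,0,0,1],[0,0,0,0,0,0,1],[0,0,0,0,0,0,1]]'|grep -E "pos|force"
```

```text
eef_pos: [0.5773, 0.0381, 0.0521]
ft_force: [0.3, 0.7, -1.6]
```

```bash
python3 -m creep '[[0,0,0.1,0,0,0,1],[0,0,0,0,0,0,1],[0,0,0,0,0,0,1]]'|grep -E "pos|force";python3 -m creep '[[0,0,0.1,0,0,0,1],[0,0,0,0,0,0,1],[0,0,0,0,0,0,1]]'|grep -E "pos|force"
python3 - <<'E'
from h import *
im,d=env.get_image("side"); cv2.imwrite("pics/s18.png",cv2.resize(im[110:240,150:310],None,fx=4.5,fy=4.5,interpolation=cv2.INTER_CUBIC))
E
```

```text
eef_pos: [0.5773, 0.0381, 0.0521]
ft_force: [-2.3, 0.4, 7.3]
eef_pos: [0.5773, 0.0381, 0.0521]
ft_force: [-5.6, 1.2, 14.9]
```

View pics/s18.png

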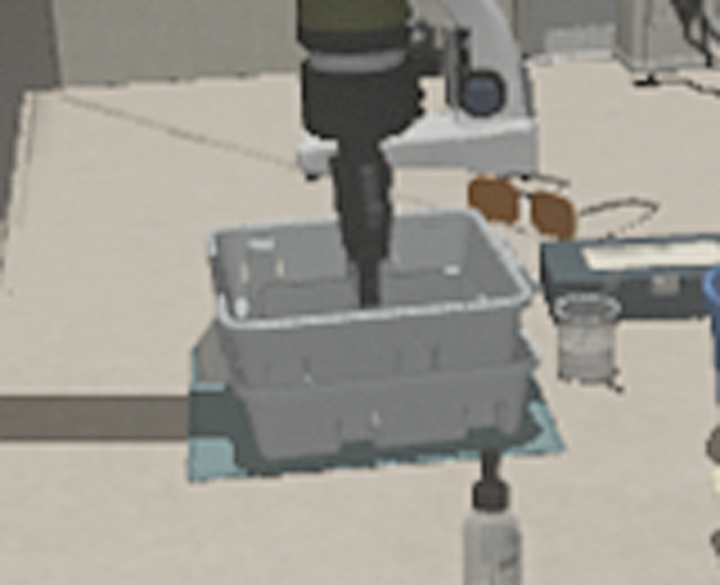

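```bash
python3 -m creep '[[0,0,-0.18,0,0,0,1],[0,0,0,0,0,0,0.5],[0,0,0,0,0,0,0.1],[0,0,0,0,0,0,0],[0,0,0,0,0,0,0],[0,0,0,0,0,0,0],[0,0,-1,0,0,0,0],[0,0,-3,0,0,0,0],[0,0,-3,0,0,0,0],[0,0,-3,0,0,0,0],[0,0,-3,0,0,0,0],[0,0,0,0,0,0,0]]'
python3 - <<'E'
from h import *
st()
T=tool(); im,d=env.get_image("wrist"); cv2.imwrite("pics/w19.png",im); np.savez("w19.npz",T=T,d=d)
trayfit("wrist",(60,40,440,300),d,T,.047)
im,d=env.get_image("side"); cv2.imwrite("pics/s19.png",cv2.resize(im[110:240,150:310],None,fx=4.5,fy=4.5,interpolation=cv2.INTER_CUBIC))
im,d=env.get_image("top"); cv2.imwrite("pics/t19.png",im[130:290,90:390].repeat(2,0).repeat(2,1))
E
```

```text
t: 30.92
eef_pos: [0.5808, 0.0372, 0.1884]
tool_rot: [-2.205, 2.226, -0.008]
ft_force: [0.8, 0.1, 0.3]
gripper_width: 0.0426
t 30.92 tcp [0.5808 0.0372 0.1884] q [-1.08  0.35  1.19  1.7  -0.33  1.31 -1.41] F [0.8 0.1 0.3] w 0.0426
rim 5954 z 0.102 [579.   37.8] [207.6 208.6] 89.54 min [ 0.4749 -0.0665  0.098 ] max [0.6834 0.1421 0.1052]
rib 1385 [0.5813 0.037  0.09  ] slope -0.0075
floor z 0.0489
```

View pics/w19.png

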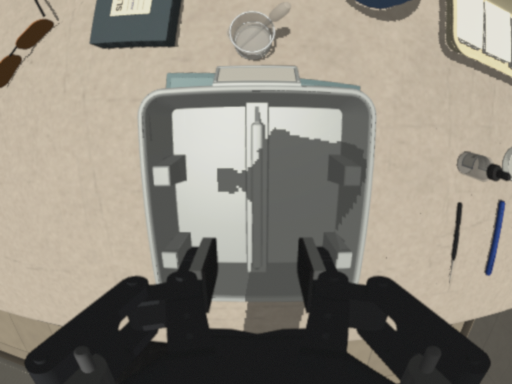

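View pics/s19.png

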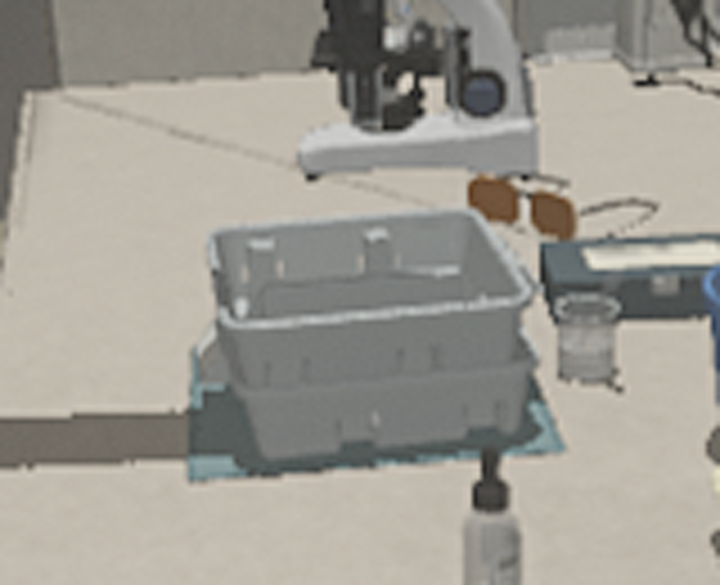

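Run:
```python
from h import *
st(); go([.50,-.257,.12],np.deg2rad(-83))
f=np.load("w19.npz"); d,T=f["d"],f["T"]
P=cloud("wrist",np.ones(d.shape,bool),d,T)
for s in [((.40,.56),(-.29,-.225))]:
    q=P[(P[:,0]>.4)&(P[:,0]<.56)&(P[:,1]>-.29)&(P[:,1]<-.225)&(P[:,2]>.0035)&(P[:,2]<.012)]
    print(len(q),q.min(0),q.max(0),np.polyfit(q[:,0],q[:,1],1))
f=np.load("w2.npz"); d,T=f["d"],f["T"]
P=cloud("wrist",np.ones(d.shape,bool),d,T)
q=P[(P[:,0]>.4)&(P[:,0]<.56)&(P[:,1]>-.29)&(P[:,1]<-.225)&(P[:,2]>.0035)&(P[:,2]<.012)]
print(len(q),q.min(0),q.max(0),np.polyfit(q[:,0],q[:,1],1))
```

```text
t 31.07 tcp [0.577  0.0382 0.1821] q [-1.08  0.35  1.18  1.71 -0.34  1.31 -1.41] F [-0.4  0.   0.7] w 0.0430
tcp [0.577  0.0382 0.1821] now-frame shift cm [29.59  7.43  6.18] | aligned-frame shift [28.36 11.24  6.21] | turn deg [-0.02  0.05 -7.52]
274 [ 0.40901486 -0.26906191  0.0035325 ] [ 0.54251124 -0.24988216  0.00990071] [ 0.12289799 -0.31866845]
395 [ 0.40787134 -0.26896274  0.00352327] [ 0.54265008 -0.24965219  0.01031584] [ 0.11901602 -0.3169931 ]
```

```bash
python3 -m creep '[[3.5,0.9,0,0,0,0,0.2],[3.5,0.9,0,0,0,0,0.2],[3.5,0.9,0,0,0,0,0.2],[3.5,0.9,0,0,0,0,0.2]]' |head -2
python3 - <<'E'
from h import *
st(); go([.497,-.2579,.12],np.deg2rad(-83))
E
```

```text
t: 31.4
eef_pos: [0.5381, -0.1026, 0.1804]
t 31.40 tcp [ 0.5381 -0.1026  0.1804] q [-0.9   0.24  1.19  1.78 -0.23  1.28 -1.23] F [ 0.6 -1.3  0.1] w 0.0342
tcp [ 0.5381 -0.1026  0.1804] now-frame shift cm [15.56  3.97  6.06] | aligned-frame shift [14.91  5.97  6.04] | turn deg [ 0.15 -0.   -7.48]
```

Fine (q3 holds at 1.19). Continue.

```bash
python3 -m creep '[[3.5,0.9,1,0,0,0,0.4],[3.5,0.9,1,0,0,0,0.4],[3.5,0.9,1,0,0,0,0.4],[3.5,0.9,1,0,0,0,0.4],[1.5,0.4,1,0,0,-3.7,0.4],[0,0,1,0,0,-3.8,0.4],[0,0,0,0,0,0,0.4],[0,0,0,0,0,0,0.4]]' |head -2
python3 - <<'E'
from h import *
st(); go([.497,-.2579,.0],np.deg2rad(-83.1))
T=tool(); im,d=env.get_image("wrist"); cv2.imwrite("pics/w20.png",im); np.savez("w20.npz",T=T,d=d)
P=cloud("wrist",np.ones(d.shape,bool),d,T)
q=P[(P[:,0]>.4)&(P[:,0]<.56)&(P[:,1]>-.29)&(P[:,1]<-.225)&(P[:,2]>.0035)&(P[:,2]<.012)]
print(len(q),q.min(0),q.max(0),np.polyfit(q[:,0],q[:,1],1))
E
```

```text
t: 32.07
eef_pos: [0.4973, -0.2556, 0.1205]
t 32.07 tcp [ 0.4973 -0.2556  0.1205] q [-0.51  0.35  1.11  1.83 -0.33  1.18 -0.74] F [-0.6 -0.1  0.4] w 0.0258
tcp [ 0.4973 -0.2556  0.1205] now-frame shift cm [ 0.24  0.02 12.05] | aligned-frame shift [ 0.23  0.06 12.05] | turn deg [ 0.16  0.08 -0.06]
830 [ 0.41028401 -0.26983217  0.00353497] [ 0.54248093 -0.25074984  0.00971047] [ 0.11960769 -0.31905579]
```

View pics/w20.png

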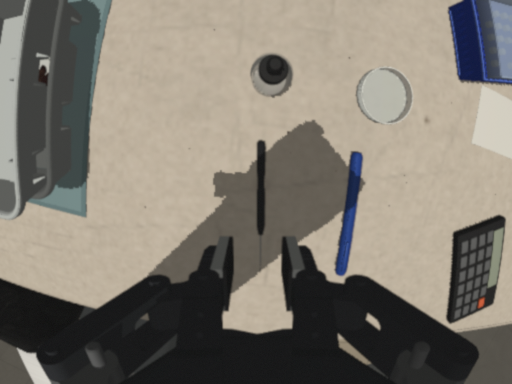

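```bash
python3 -m creep '[[0.35,0,3,0,0,0,0.4],[0,0,3,0,0,0,0.4],[0,0,3,0,0,0,0.4],[0,0,2,0,0,0,0.4],[0,0,1,0,0,0,0.4],[0,0,0,0,0,0,0.4],[0,0,0,0,0,0,0.4]]' |head -2
python3 - <<'E'
from h import *
st(); go([.497,-.2595,-.0145],np.deg2rad(-83.1))
E
```

```text
t: 32.7
eef_pos: [0.4995, -0.2595, 0.0025]
t 32.70 tcp [ 0.4995 -0.2595  0.0025] q [-0.37  0.51  0.98  1.91 -0.51  0.99 -0.61] F [ 0.  -0.5  0.3] w 0.0252
tcp [ 0.4995 -0.2595  0.0025] now-frame shift cm [-0.03  0.25  1.7 ] | aligned-frame shift [-0.03  0.25  1.7 ] | turn deg [-0.02 -0.03  0.11]
```

```bash
python3 -m creep '[[0,0.15,0.8,0,0,0,0.4],[0,0.05,0.6,0,0,0,0.4],[0,0,0.2,0,0,0,0.4],[0,0,0,0,0,0,0.4],[0,0,0,0,0,0,1],[0,0,0,0,0,0,1],[0,0,0,0,0,0,1],[0,0,0,0,0,0,1]]' 40
python3 - <<'E'
from h import *
st()
E
```

```text
t: 33.37
eef_pos: [0.4972, -0.2601, -0.0138]
tool_rot: [-2.352, 2.082, -0.001]
ft_force: [0.0, 0.7, 1.8]
gripper_width: 0.0069
t 33.37 tcp [ 0.4972 -0.2601 -0.0138] q [-0.35  0.53  0.96  1.93 -0.53  0.96 -0.59] F [0.  0.7 1.8] w 0.0069
```

```bash
python3 -m creep '[[0,0,-1,0,0,0,1],[0,0,-3,0,0,0,1],[0,0,-3,0,0,0,1],[0,0,-3,0,0,0,1],[0,0,-3,0,0,0,1],[0,0,-1.5,0,0,3.6,1],[0,0,0,0,0,3.7,1],[0,0,0,0,0,0,1]]'|head -2
python3 - <<'E'
from h import *
st(); go([.601,.0838,.13],np.deg2rad(-90.4))
im,d=env.get_image("wrist"); cv2.imwrite("pics/w21.png",im)
E
```

```text
t: 34.03
eef_pos: [0.4976, -0.2603, 0.1325]
t 34.03 tcp [ 0.4976 -0.2603  0.1325] q [-0.53  0.34  1.15  1.81 -0.34  1.2  -0.85] F [ 0.   0.6 -0.3] w 0.0067
tcp [ 0.4976 -0.2603  0.1325] now-frame shift cm [-34.48 -10.09   0.28] | aligned-frame shift [-34.48 -10.1    0.25] | turn deg [-0.16 -0.   -0.02]
```

View pics/w21.png

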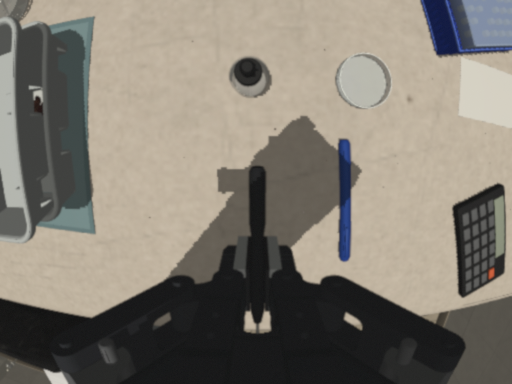

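Needle held along the tool's y, handle at (258,170–320). Carry to the tray.

```bash
python3 -m creep '[[-2,-0.6,0,0,0,0,1],[-3.4,-1,0,0,0,0,1],[-3.4,-1,0,0,0,0,1],[-3.4,-1,0,0,0,0,1],[-3.4,-1,0,0,0,0,1],[-3.4,-1,0,0,0,0,1],[-3.4,-1,0,0,0,0,1],[-3.4,-1,0,0,0,0,1],[-3.4,-1,0,0,0,0,1],[-3.4,-1,0,0,0,0,1],[-1.9,-0.5,0,0,0,0,1],[0,0,0,0,0,0,1]]'|head -2;python3 -m creep '[[0,0,0,0,0,0,1],[0,0,0,0,0,0,1]]'|head -2
python3 - <<'E'
from h import *
st(); go([.601,.0838,.04],np.deg2rad(-90.4))
T=tool(); im,d=env.get_image("wrist"); cv2.imwrite("pics/w22.png",im); np.savez("w22.npz",T=T,d=d)
E
```

```text
t: 35.08
eef_pos: [0.5999, 0.0909, 0.1296]
t: 35.25
eef_pos: [0.5992, 0.0822, 0.1305]
t 35.25 tcp [0.5992 0.0822 0.1305] q [-1.    0.44  1.04  1.7  -0.4   1.23 -1.44] F [ 0.1 -1.1 -0.8] w 0.0067
tcp [0.5992 0.0822 0.1305] now-frame shift cm [-0.17 -0.19  9.05] | aligned-frame shift [-0.16 -0.18  9.05] | turn deg [ 0.05 -0.09 -0.01]
```

View pics/w22.png

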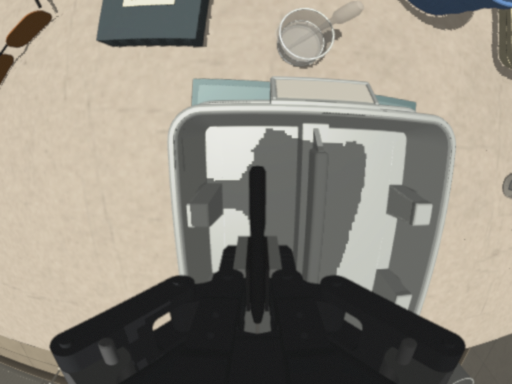

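```bash
python3 -m creep '[[-0.1,-0.15,2.5,0,0,0,1],[0,0,2.5,0,0,0,1],[0,0,2,0,0,0,1],[0,0,0.7,0,0,0,1],[0,0,0,0,0,0,1],[0,0,0,0,0,0,1]]'|head -2
python3 - <<'E'
from h import *
st(); go([.601,.0838,.0365],np.deg2rad(-90.4))
E
```

```text
t: 35.8
eef_pos: [0.6015, 0.0841, 0.0546]
t 35.80 tcp [0.6015 0.0841 0.0546] q [-0.95  0.52  0.97  1.77 -0.48  1.11 -1.39] F [0.2 0.2 0.3] w 0.0071
tcp [0.6015 0.0841 0.0546] now-frame shift cm [0.03 0.06 1.81] | aligned-frame shift [0.03 0.05 1.81] | turn deg [-0.03 -0.01 -0.03]
```

```bash
python3 -m creep '[[0,0,1,0,0,0,1],[0,0,0.5,0,0,0,1],[0,0,0.2,0,0,0,1],[0,0,0,0,0,0,1],[0,0,0,0,0,0,1]]'
python3 - <<'E'
from h import *
st(); go([.601,.0838,.0362],np.deg2rad(-90.4))
E
```

```text
t: 36.22
eef_pos: [0.6013, 0.0855, 0.037]
tool_rot: [-2.215, 2.227, -0.0]
ft_force: [0.8, 0.4, -0.1]
gripper_width: 0.007
t 36.22 tcp [0.6013 0.0855 0.037 ] q [-0.93  0.54  0.96  1.78 -0.5   1.08 -1.38] F [ 0.8  0.4 -0.1] w 0.0070
tcp [0.6013 0.0855 0.037 ] now-frame shift cm [0.17 0.03 0.08] | aligned-frame shift [0.17 0.03 0.08] | turn deg [-0.01  0.    0.08]
```

```bash
python3 -m creep '[[0.1,0,0.06,0,0,0,1],[0,0,0,0,0,0,0.8],[0,0,0,0,0,0,0.5],[0,0,0,0,0,0,0.4],[0,0,0,0,0,0,0.4],[0,0,-1,0,0,0,0.4],[0,0,-3,0,0,0,0.4],[0,0,-3,0,0,0,0.4],[0,0,-3,0,0,0,0.4],[0,0,-2,0,0,0,-0.3],[0,0,0,0,0,0,-0.3]]'|head -2
python3 - <<'E'
from h import *
st(); 
T=tool(); im,d=env.get_image("wrist"); cv2.imwrite("pics/w23.png",im); np.savez("w23.npz",T=T,d=d)
P=cloud("wrist",np.ones(d.shape,bool),d,T)
q=P[(P[:,0]>.5)&(P[:,0]<.655)&(abs(P[:,1]-.084)<.02)&(P[:,2]>.053)&(P[:,2]<.062)]
print(len(q),q.min(0),q.max(0),np.polyfit(q[:,0],q[:,1],1),q.mean(0))
go([.594,-.25,.16],-0)
E
```

```text
t: 37.13
eef_pos: [0.6044, 0.0842, 0.1619]
t 37.13 tcp [0.6044 0.0842 0.1619] q [-1.01  0.41  1.06  1.66 -0.38  1.28 -1.46] F [ 1.3 -0.2  0.4] w 0.0488
858 [0.51685962 0.07921346 0.05300338] [0.64846093 0.08717151 0.05879048] [-0.01013712  0.08940445] [0.59985298 0.08332367 0.05605834]
tcp [0.6031 0.0844 0.1594] now-frame shift cm [33.45  0.72 -0.13] | aligned-frame shift [  0.91 -33.44  -0.06] | turn deg [-0.14  0.31 89.67]
```

View pics/w23.png

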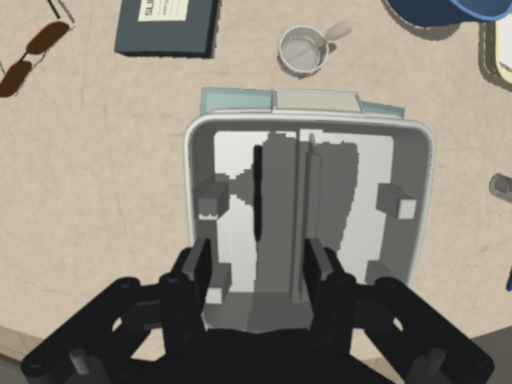

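```bash
python3 -m creep '[[0,0,0,0,0,-7.1,-0.3],[0,0,0,0,0,-7.1,-0.3],[0,0,0,0,0,-7.1,-0.3],[0,0,0,0,0,-7.1,-0.3],[0,0,0,0,0,-7.1,-0.3],[0,0,0,0,0,-7.1,-0.3],[0,0,0,0,0,-7.1,-0.3],[0,0,0,0,0,-7.1,-0.3],[0,0,0,0,0,-7.1,-0.3],[0,0,0,0,0,-7.1,-0.3],[0,0,0,0,0,-7.1,-0.3],[0,0,0,0,0,-7.1,-0.3]]'|head -3; python3 -m creep '[[0,0,0,0,0,-5,-0.3]]'|head -3;  python3 - <<'E'
from h import *
st(); 
f=np.load("w23.npz"); d=f["d"]
P=cloud("wrist",np.ones(d.shape,bool),d,np.eye(4))
q=P[(abs(P[:,0])<.015)&(P[:,1]>-.05)&(P[:,1]<.05)&(P[:,2]<-.03)]
print(np.histogram(q[:,2],bins=np.arange(-.16,-.03,.01)))
go([.594,-.25,.16],-0)
E
```

```text
t: 38.18
eef_pos: [0.6004, 0.0844, 0.1552]
tool_rot: [3.138, -0.131, -0.003]
t: 38.27
eef_pos: [0.6004, 0.0844, 0.1552]
tool_rot: [3.141, 0.006, -0.003]
t 38.27 tcp [0.6004 0.0844 0.1552] q [-0.8   0.32  0.75  1.67 -0.23  1.25  0.  ] F [ 0.1 -0.6  0.2] w 0.0557
(array([   0,    0,    0,    0, 1861, 2656, 2060,  239,    0,    0,    0,
          0]), array([-0.16, -0.15, -0.14, -0.13, -0.12, -0.11, -0.1 , -0.09, -0.08,
       -0.07, -0.06, -0.05, -0.04]))
tcp [0.6004 0.0844 0.1552] now-frame shift cm [-0.76 33.44 -0.47] | aligned-frame shift [-0.64 33.44 -0.48] | turn deg [0.02 0.11 0.21]
```

```bash
python3 -m creep '[[0,3.4,0,0,0,0.2,-0.3],[-0.1,3.4,0,0,0,0,-0.3],[-0.1,3.4,0,0,0,0,-0.3],[-0.1,3.4,0,0,0,0,-0.3],[0,3.4,0,0,0,0,-0.3],[0,3.4,0,0,0,0,-0.3],[0,3.4,0,0,0,0,-0.3],[0,2.6,0,0,0,0,-0.3],[0,0,0,0,0,0,-0.3],[0,0,0,0,0,0,-0.3],[0,0,0,0,0,0,-0.3]]'|head -3;  python3 - <<'E'
from h import *
st(); 
T=tool(); im,d=env.get_image("wrist"); cv2.imwrite("pics/w24.png",im); np.savez("w24.npz",T=T,d=d)
P=cloud("wrist",np.ones(d.shape,bool),d,T)
b=P[(abs(P[:,0]-.595)<.05)&(abs(P[:,1]+.25)<.05)&(P[:,2]>.01)&(P[:,2]<.11)]
for a in np.arange(.01,.1,.01):
    q=b[(b[:,2]>=a)&(b[:,2]<a+.01)]
    if len(q): print(a.round(2),len(q),q.min(0).round(4),q.max(0).round(4))
E
```

```text
t: 39.18
eef_pos: [0.5966, -0.1784, 0.1553]
tool_rot: [-3.14, 0.008, 0.002]
t 39.18 tcp [ 0.5966 -0.1784  0.1553] q [-0.41  0.38  0.84  1.63 -0.3   1.27  0.47] F [-0.   0.9 -0. ] w 0.0555
0.01 97 [ 0.5846 -0.2521  0.0102] [ 0.6157 -0.2377  0.02  ]
0.02 99 [ 0.585  -0.2513  0.02  ] [ 0.6167 -0.2379  0.0299]
0.03 116 [ 0.5844 -0.2539  0.0301] [ 0.6169 -0.2374  0.0398]
0.04 217 [ 0.5846 -0.2635  0.0401] [ 0.6165 -0.237   0.05  ]
0.05 312 [ 0.5859 -0.2642  0.05  ] [ 0.6151 -0.2386  0.06  ]
0.06 105 [ 0.5911 -0.2607  0.0601] [ 0.6104 -0.2439  0.07  ]
0.07 236 [ 0.5912 -0.2623  0.07  ] [ 0.6103 -0.2442  0.0798]
0.08 58 [ 0.596  -0.2533  0.0805] [ 0.6051 -0.249   0.0899]
0.09 95 [ 0.5961 -0.2581  0.0901] [ 0.6059 -0.2495  0.0954]
```

View pics/w24.png

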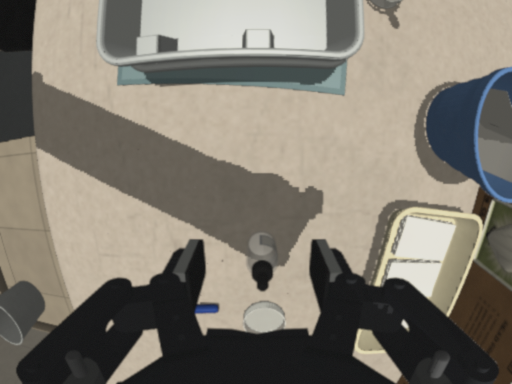

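```bash
python3 -m creep '[[0.2,3.5,0,0,0,0,-0.3],[0.2,3.5,0,0,0,0,-0.3],[0,0.5,0,0,0,0,-0.3],[0,0,2,0,0,0,-0.3],[0,0,1,0,0,0,-0.3],[0,0,0,0,0,0,-0.3],[0,0,0,0,0,0,-0.3]]'|head -3;  python3 - <<'E'
from h import *
st(); go([.6007,-.2537,.017],0)
T=tool(); im,d=env.get_image("wrist"); cv2.imwrite("pics/w25.png",im); np.savez("w25.npz",T=T,d=d)
E
```

```text
t: 39.82
eef_pos: [0.6005, -0.2522, 0.1252]
tool_rot: [-3.14, 0.005, 0.003]
t 39.82 tcp [ 0.6005 -0.2522  0.1252] q [-0.26  0.48  0.82  1.58 -0.37  1.24  0.62] F [-0.2  0.5 -0. ] w 0.0554
tcp [ 0.6005 -0.2522  0.1252] now-frame shift cm [ 0.05  0.17 10.82] | aligned-frame shift [ 0.02  0.15 10.82] | turn deg [-0.08  0.11 -0.18]
```

View pics/w25.png

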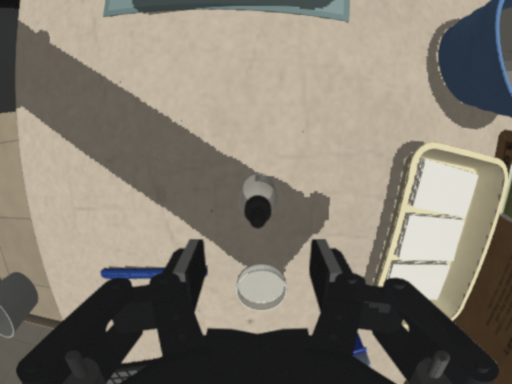

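```bash
python3 -m creep '[[0,0.15,2.5,0,0,0,-0.3],[0,0,2.5,0,0,0,-0.3],[0,0,2.5,0,0,0,-0.3],[0,0,1.5,0,0,0,-0.3],[0,0,0.7,0,0,0,-0.3],[0,0,0,0,0,0,-0.3],[0,0,0,0,0,0,-0.3]]'|head -4;  python3 - <<'E'
from h import *
st(); go([.6007,-.2537,.017],0)
E
```

```text
t: 40.45
eef_pos: [0.6012, -0.2562, 0.0302]
tool_rot: [3.141, -0.008, 0.002]
ft_force: [0.8, -1.2, 0.5]
t 40.45 tcp [ 0.6012 -0.2562  0.0302] q [-0.22  0.58  0.77  1.66 -0.44  1.09  0.68] F [ 0.8 -1.2  0.5] w 0.0555
tcp [ 0.6012 -0.2562  0.0302] now-frame shift cm [-0.05 -0.25  1.32] | aligned-frame shift [-0.05 -0.25  1.32] | turn deg [ 0.03 -0.07 -0.3 ]
```

```bash
python3 -m creep '[[0,-0.15,0.8,0,0,0,-0.3],[0,0,0.4,0,0,0,-0.3],[0,0,0,0,0,0,-0.3],[0,0,0,0,0,0,0.6],[0,0,0,0,0,0,0.6],[0,0,0,0,0,0,0.6],[0,0,0,0,0,0,0.6],[0,0,0,0,0,0,0.6]]' 35;  python3 - <<'E'
from h import *
st()
im,d=env.get_image("wrist"); cv2.imwrite("pics/w26.png",im)
E
```

```text
t: 41.12
eef_pos: [0.6008, -0.2548, 0.0178]
tool_rot: [3.141, -0.009, 0.001]
ft_force: [-0.3, 0.4, 2.6]
gripper_width: 0.031
t 41.12 tcp [ 0.6008 -0.2548  0.0178] q [-0.21  0.59  0.76  1.67 -0.45  1.07  0.68] F [-0.3  0.4  2.6] w 0.0310
```

View pics/w26.png

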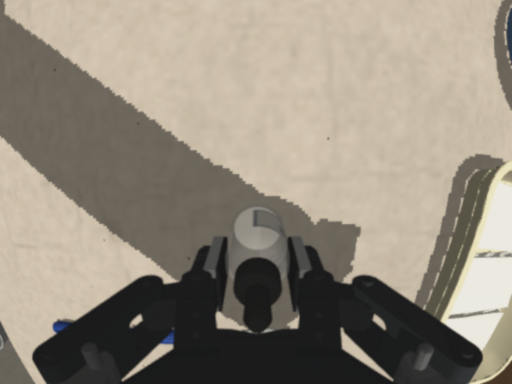

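```bash
python3 -m creep '[[0,0,-0.5,0,0,0,0.6],[0,0,-1.5,0,0,0,0.6],[0,0,-2.5,0,0,0,0.6],[0,0,-2.5,0,0,0,0.6],[0,0,-2.5,0,0,0,0.6],[0,0,-2.5,0,0,0,0.6],[0,0,-1,0,0,0,0.6],[0,0,0,0,0,0,0.6]]'|head -4;  python3 - <<'E'
from h import *
st(); go([.559,-.0102,.148],0)
E
```

```text
t: 41.83
eef_pos: [0.6021, -0.2556, 0.1509]
tool_rot: [3.14, -0.009, 0.009]
ft_force: [0.7, -0.8, -0.4]
t 41.83 tcp [ 0.6021 -0.2556  0.1509] q [-0.27  0.46  0.84  1.55 -0.35  1.28  0.61] F [ 0.7 -0.8 -0.4] w 0.0310
tcp [ 0.6021 -0.2556  0.1509] now-frame shift cm [ -4.45 -24.51   0.23] | aligned-frame shift [ -4.31 -24.54   0.29] | turn deg [ 0.08 -0.32 -0.33]
```

```bash
python3 -m creep '[[-0.2,-1.2,0,0,0,-0.3,0.6],[-0.4,-2.4,0,0,0,0,0.6],[-0.5,-3,0,0,0,0,0.6],[-0.5,-3,0,0,0,0,0.6],[-0.5,-3,0,0,0,0,0.6],[-0.6,-3,0,0,0,0,0.6],[-0.5,-3,0,0,0,0,0.6],[-0.5,-3,0,0,0,0,0.6],[-0.4,-2,0,0,0,0,0.6],[-0.2,-0.9,0,0,0,0,0.6],[0,0,0,0,0,0,0.6],[0,0,0,0,0,0,0.6]]'|head -4;  python3 - <<'E'
from h import *
st(); go([.559,-.0102,.0675],0)
T=tool(); im,d=env.get_image("wrist"); cv2.imwrite("pics/w27.png",im); np.savez("w27.npz",T=T,d=d)
P=cloud("wrist",np.ones(d.shape,bool),d,T)
q=P[(P[:,2]>.086)&(P[:,2]<.096)&(abs(P[:,0]-.578)<.06)&(abs(P[:,1]-.038)<.015)]; print("rib",q.mean(0),q.min(0),q.max(0))
P=P[(P[:,2]>.098)&(P[:,2]<.108)&(P[:,0]>.45)&(P[:,0]<.70)&(P[:,1]>.0)&(P[:,1]<.16)]
for y in np.arange(.01,.15,.02):
    q=P[abs(P[:,1]-y)<.004]; 
    if len(q): print(y.round(2),np.percentile(q[:,0],[2,98]).round(4), np.percentile(q[:,0],[2,98]).mean().round(4))
E
```

```text
t: 42.83
eef_pos: [0.5569, -0.0098, 0.1463]
tool_rot: [3.141, 0.001, -0.002]
ft_force: [-0.0, 0.3, -0.4]
t 42.83 tcp [ 0.5569 -0.0098  0.1463] q [-0.74  0.21  0.81  1.8  -0.16  1.2   0.11] F [-0.   0.3 -0.4] w 0.0313
tcp [ 0.5569 -0.0098  0.1463] now-frame shift cm [0.22 0.03 7.88] | aligned-frame shift [0.21 0.04 7.88] | turn deg [0.05 0.08 0.02]
rib [0.57674501 0.03784989 0.08978648] [0.51801446 0.03190087 0.08603315] [0.63799148 0.04315646 0.09218177]
0.01 [0.4731 0.6809] 0.577
0.03 [0.4732 0.6809] 0.5771
0.05 [0.4731 0.6809] 0.577
0.07 [0.4734 0.6808] 0.5771
0.09 [0.4738 0.677 ] 0.5754
0.11 [0.4736 0.6765] 0.575
0.13 [0.4773 0.6715] 0.5744
```

View pics/w27.png

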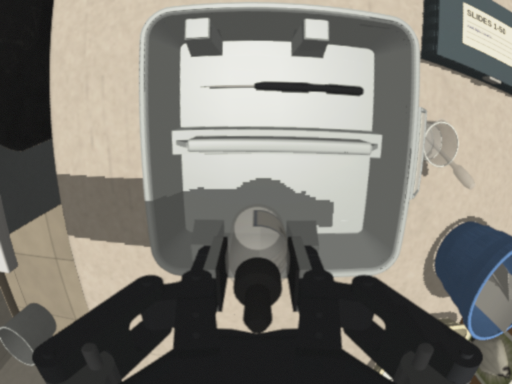

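```bash
python3 -m creep '[[0.05,0,1.5,0,0,0,0.6],[0,0,2,0,0,0,0.6],[0,0,2,0,0,0,0.6],[0,0,1,0,0,0,0.6],[0,0,0.4,0,0,0,0.6],[0,0,0,0,0,0,0.6],[0,0,0,0,0,0,0.6]]'|head -4;  python3 - <<'E'
from h import *
st(); go([.5575,-.0102,.0675],0)
E
```

```text
t: 43.47
eef_pos: [0.5587, -0.0105, 0.0789]
tool_rot: [3.141, -0.003, 0.001]
ft_force: [-0.5, 0.7, 0.2]
t 43.47 tcp [ 0.5587 -0.0105  0.0789] q [-0.71  0.3   0.78  1.87 -0.24  1.07  0.17] F [-0.5  0.7  0.2] w 0.0315
tcp [ 0.5587 -0.0105  0.0789] now-frame shift cm [-0.12 -0.03  1.14] | aligned-frame shift [-0.12 -0.03  1.14] | turn deg [ 0.02 -0.05 -0.1 ]
```

```bash
python3 -m creep '[[0,0,0.6,0,0,0,0.6],[0,0,0.3,0,0,0,0.6],[0,0,0.1,0,0,0,0.6],[0,0,0,0,0,0,0.6],[0,0,0,0,0,0,0.6]]'|grep -E "pos|force"; python3 -m creep '[[0,0,0.1,0,0,0,0.6],[0,0,0,0,0,0,0.6],[0,0,0,0,0,0,0.6]]'|grep -E "pos|force"
```

```text
eef_pos: [0.5582, -0.0094, 0.0684]
ft_force: [-0.7, -0.4, -0.2]
eef_pos: [0.5582, -0.0094, 0.0673]
ft_force: [0.7, 0.1, -0.2]
```

```bash
python3 -m creep '[[0,0,0.07,0,0,0,0.6],[0,0,0,0,0,0,0.6],[0,0,0,0,0,0,0.6]]'|grep -E "pos|force"
```

```text
eef_pos: [0.5583, -0.0095, 0.0667]
ft_force: [-0.5, -0.2, 0.4]
```

```bash
python3 -m creep '[[0,0,0.03,0,0,0,0.4],[0,0,0,0,0,0,0.2],[0,0,0,0,0,0,0],[0,0,0,0,0,0,-0.3],[0,0,0,0,0,0,-0.3],[0,0,0,0,0,0,-0.3],[0,0,-0.5,0,0,0,-0.3],[0,0,-2,0,0,0,-0.3],[0,0,-3,0,0,0,-0.3],[0,0,-3,0,0,0,-0.3],[0,0,-3,0,0,0,-0.3],[0,0,-3,0,0,0,-0.3]]'|head -4; python3 -m creep '[[0,-3,-1,0,0,0,-0.3],[0,-3,0,0,0,0,-0.3],[0,-3,0,0,0,0,-0.3],[0,-3,0,0,0,0,-0.3],[0,-3,0,0,0,0,-0.3],[0,-3,0,0,0,0,-0.3],[0,0,0,0,0,0,-0.3]]'|head -3;  python3 - <<'E'
from h import *
st()
T=tool()
for n in ("wrist","side","top"):
    im,d=env.get_image(n); 
    if n=="top": im=im[130:290,90:390].repeat(2,0).repeat(2,1)
    if n=="side": im=cv2.resize(im[100:290,130:320],None,fx=3.1,fy=3.1,interpolation=cv2.INTER_CUBIC)
    cv2.imwrite(f"pics/{n}28.png",im)
E
```

```text
t: 45.38
eef_pos: [0.5579, -0.0098, 0.213]
tool_rot: [-3.141, 0.001, -0.0]
ft_force: [1.6, 0.0, -0.8]
t: 45.97
eef_pos: [0.5568, 0.1792, 0.2209]
tool_rot: [-3.138, -0.015, 0.001]
t 45.97 tcp [0.5568 0.1792 0.2209] q [-0.96  0.21  0.7   1.63 -0.14  1.35 -0.23] F [-0.5  2.2 -0.7] w 0.0554
```

View pics/wrist28.png

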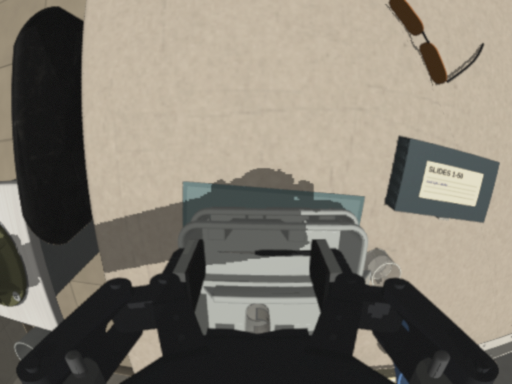

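View pics/side28.png

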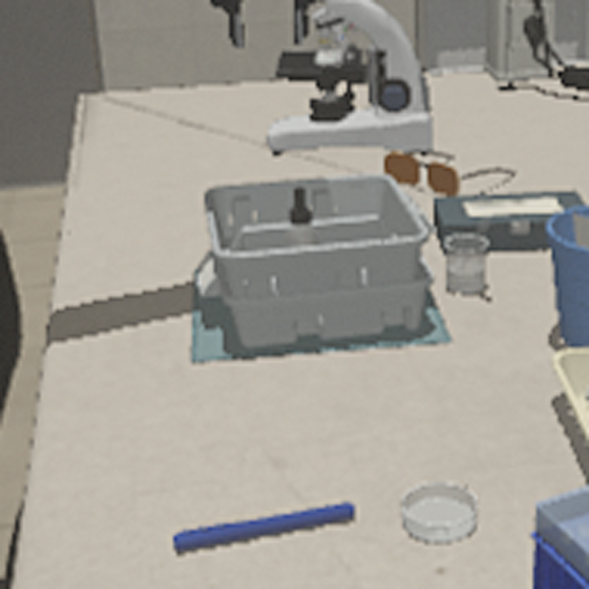

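View pics/top28.png

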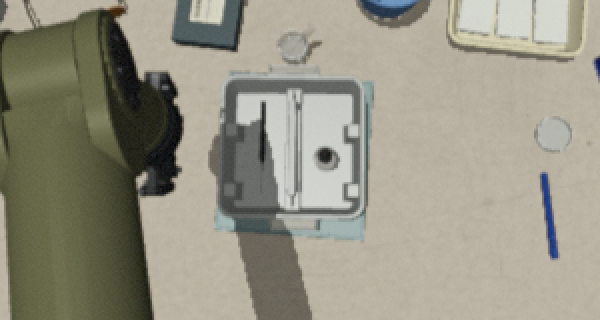

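Run:
```python
from h import *
im,d=env.get_image("top")
P=cloud("top",np.ones(d.shape,bool),d)
r=P[(abs(P[:,0]-.577)<.115)&(abs(P[:,1]-.038)<.11)]
rim=r[(r[:,2]>.098)&(r[:,2]<.109)]
A=np.c_[rim[:,:2]-[.577,.038],np.ones(len(rim))]; print("rim plane",np.linalg.lstsq(A,rim[:,2],rcond=None)[0].round(4),rim.min(0),rim.max(0))
print("top of bottle",r[:,2].max(), r[r[:,2]>.13].mean(0))
st(); env.sign_off()
```

```text
rim plane [-0.0014 -0.0031  0.1014] [ 0.47542424 -0.06352007  0.09800444] [0.68434616 0.14180212 0.10641077]
top of bottle 0.6622387476694364 [0.52602641 0.12959762 0.60659997]
t 46.17 tcp [0.5585 0.169  0.2215] q [-0.95  0.2   0.71  1.64 -0.13  1.35 -0.23] F [ 0.2 -0.6  1.1] w 0.0557
the job is handed in; nothing more can be done
```

The job is done in the order asked and handed in at about 46 s.

- **Lower tray:** it stayed on the pad. The tweezers went along the middle of its left compartment and the dish of brown pieces into the right one.
- **Upper tray:** I took it by the rib, turned it half round and set it on the lugs, with the cards pointing opposite ways.
- **Top kit:** the needle lies along the middle of the left compartment and the dropper bottle stands in the right one.
- **Not touched:** the marker, the empty dish and the beaker.

**Last checks:**
- The upper tray's floor measured 0.049 m and its rim 0.101–0.102 m high, within 2 mm of what the stacked height calls for. The rim was level, with a fitted slope under 0.3 per cent, so it is stacked and not nested.
- The needle measured about 1 mm off the middle of its compartment.
- The last pictures show the bottle upright and the gripper clear of everything.
- The tweezers and dish were last seen in place just before the upper tray covered them.

**What failed or disagreed:**
- The first tweezers grasp closed on nothing. Pressing the shut fingers on the bare worktop, to about 34 N, showed the fingertips 16 mm behind the TCP rather than the stated 8 mm ahead. I corrected every later height for this.
- The final bottle-height reading was useless because the arm was in that part of the top picture, so its uprightness rests on the pictures alone.
- Estimates of the trays' centres in x varied by 2 to 4 mm, within the 6 mm play.

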